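# Carry the balanced-arm lamp upright to its mat by the cookbook

### The arm

A 6-joint arm with a two-finger parallel gripper is mounted at the origin on the work surface. World frame = base frame: x ahead of the robot, y to its left, z up, the work surface at z = 0. Lengths are in m, angles in degrees, forces in N, time in s.
With the tool pointing down it reaches from about 0.3 to 0.75 m from the base axis. Payload 8.5 kg.
Tool frame: the origin (TCP) lies midway between the tips of the shut fingers; the grasp point (between the pads) lies grasp_offset behind it (grasp_offset is the distance from the TCP to the grasp point, in m); z points along the fingers, y is the line along which they close (so a half turn about z gives the same grasp; the last joint's range is limited). The gripper opens to 85 mm and grips with 20 to 120 N. Pads are 22 mm wide; open, the fingers measure 114 mm over their backs; the gripper's body (76 mm by 85 mm) begins 54 mm behind the grasp point. The pads swing forward as they close: fully open they stand 13 mm farther back than shut.
Start: joints at [54.07, 21.807, 74.336, -0, 83.858, -12.336], TCP at [0.22, 0.504, 0.231] pointing down, gripper open.
Joint ranges: [-178.18, 178.18], [-50.72, 133.34], [12.68, 142.11], [-81.47, 261.47], [9.98, 163.14], [-165.26, 165.26]. Speed limits (degrees/s): [136.94, 136.94, 180, 180, 180, 180].

### API

Orientations are given as a 3x3 rotation matrix whose columns are the frame's x, y, z axes.
In Python, from rig import observe, get_image, camera_params, close_job, grasp_offset gives the robot as it stands.
- The arm moves only by the shell command python3 -m handwheel 'ROWS' [OPENING] [FORCE]. ROWS is JSON, a list of rows, each a list of 2 entries, a list of its own where there are three numbers: the shift along the tool's x, y, z as a fraction of full scale, then the turn, a rotation vector about the tool's x, y, z as a fraction of full scale. In form: [[[dx, dy, dz], [ax, ay, az]], ...]. A call has 1 to 10 rows; each row is the pose to reach, as a shift and turn from the pose commanded when the call began, along the tool's axes at that moment, turning the shorter way round; what a row does not reach only later rows make up. Full scale, the value 1, is 0.5 m for a shift and pi rad for a turn. A row lasts 1/10 s, in which the tool goes at most 50 mm and 8.59 degrees, less where a joint would pass 70% of its speed; a pose out of reach is approached as far as the arm can. A call with a number of a shift or a turn outside -1 to 1 is refused whole. A call with a gripper value outside its range is refused whole. OPENING is the opening, from 0 (shut) to 1 (fully open), set as the call begins (- or left out, the last holds). The fingers move at their own pace and stop on an object; FORCE is the grip in N (left out, the last holds). Time passes only in rows, so rows that repeat a pose let the fingers close. It gives the time, the measured TCP pose, the force, the opening and the grip force at its end, in the units of the state.
- observe(): the state, without advancing time (a new reading comes with each control period).
- get_image(name): name is "scene" or "top" or "wrist"; returns (picture, depth): 384x512x3 uint8, red, green, blue; 384x512 float32, m along the optical axis (not along the pixel's ray), 0 where there is no reading.
- camera_params(name): a dict with "K" (3x3 intrinsics, pixels), "R" (3x3) and "t" (3): a world point X has camera coordinates R X + t. Camera axes: x right, y down, z forward; pixel columns grow to the right and rows downward; lengths in m; the calibration is good to about 2 mm. A picture is of the moment at which its call begins: read the wrist's pose just before it. camera_params takes no time and is no camera call; for the wrist camera it gives the pose at the moment of the call.
- close_job(): hands the job in; it is judged then, once.
The state is a dict: "time_s": time; "q": joint angles; "qvel": joint speeds; "joint_efforts": joint torques, N m; "position": TCP position; "tool_rot": TCP orientation; "ft_force": force on the tool from outside, world axes, zero at the start; "wrist_torque": the same for the moment, N m; "grip_width": finger opening in m; "gripper_force": force on a finger pad.
Only numpy, scipy, OpenCV 4.12 (cv2) and the standard library are available. Lean on these libraries where they do the work, as an engineer would, in place of code of your own. Each camera call takes 0.05 s, during which the arm holds its last target. There are 200 camera calls.

### The job

Pick the cordless lamp up by its wooden carrying handle, bring its springy arm up off the stop and keep it standing upright for a couple of seconds before you carry it away, all the way across, and for a couple of seconds more held over the cork mat. Then let the arm over gently against its other stop, so that the shade leans over towards the open cookbook, set the lamp down squarely on the mat and let go. The arm must never fall hard against a stop, the hot arm and shade must not be touched, and nothing else on the worktop may be knocked or moved.

Things in the scene. Friction and masses are not known exactly. Their poses are not given: they have to be found in the camera images.
- lamp: cordless lamp, 0.87 kg in all, arm included. Its base is an oak board 380 mm long (x), 130 mm wide (y), its top 12 mm above the surface it stands on, from x = -150 to +230 mm. Origin on the underside straight below the middle of the carrying handle, x from the battery box towards the arm, y across, z up. It balances about 10 mm from the origin towards the arm
- handle (a point): middle of the wooden carrying handle, 115 mm above the lamp's underside: a bar 115 mm long along the lamp's x, 22 mm wide (y) and 22 mm tall, open all round, on two thin posts 94 mm apart
- battery (a point): middle of the top of the grey battery box on the lamp's board: 75 mm (x) by 100 mm (y), 56 mm above the underside, 107 mm from the origin towards -x
- pivot (a point): hinge of the lamp's arm, in a forked bracket on a post, at x = 180, z = 105 mm of the lamp's frame; the hinge axis runs along the lamp's x. Tilting the base sideways drives the arm through the spring, moving the base sideways drives it through its inertia. Hinge damping 0.004 N m s/rad, friction 0.0005 N m; the stops give a little bounce
- lamp_arm (a joint): lean of the arm relative to its base, rad: 0 square to the base, positive towards the lamp's -y (right, seen from the battery end). Rubber stops at -0.40 and +0.40; starts on -0.40. A spring pulls it to 0 with 0.35 N m/rad but its weight tips it with 0.42 N m per rad of lean from vertical, so it is unstable (time constant 0.4 to 0.55 s)
- shade (a point): white dome shade on top of the arm, 124 mm across, 330 mm from the hinge along the arm and 45 mm beyond it along x; its z axis points along the arm. Arm (two thin rods with a coil spring) and shade are hot, weigh 0.15 kg (a little different from run to run), centre of mass 287 mm from the hinge, moment of inertia about the hinge 0.0136 kg m2
- mat: flat cork mat fixed to the worktop, 430 x 180 mm, 4 mm thick: the lamp's place. Origin on the worktop at the spot where the lamp's origin belongs; its x and y are where the lamp's x and y should point; it reaches from x = -175 to +255 mm
- cookbook: open cookbook lying flat, 210 x 290 mm, 18 mm high, fixed, to the right (-y) of the mat; origin under its middle
- oil_bottle: green glass oil bottle, 64 mm across, 250 mm tall, loose bystander, origin at the centre of its foot
- pepper_mill: dark turned-wood pepper mill, 58 mm across, 190 mm tall, loose bystander, origin at the centre of its foot
- mug: white mug, 82 mm across, 95 mm tall, loose bystander, origin at the centre of its foot
- bowl: small blue bowl, 120 mm across, 50 mm tall, loose bystander standing between the lamp and the mat, origin at the centre of its foot
- tin: food tin, 74 mm across, 110 mm tall, loose bystander, origin at the centre of its foot
- jar: glass jar with a steel lid, 86 mm across, 130 mm tall, loose bystander, origin at the centre of its foot
- spoon: spoon with a wooden handle lying on the worktop, 240 mm long, 20 mm high, loose bystander between the lamp and the mat, origin under its middle

How it is judged:
By the outcome, as a careful person would: the job done as asked, in the order asked, and still so for the second after the job is handed in, with the robot touching nothing.
It also fails if it takes over 72 s, if anything falls off the work surface, if the arm or the gripper's body presses on something with over 40 N, if the wrist force passes 120 N, or if a joint passes its speed limit or range.

## Working session

There is one attempt and no reset: what is moved stays moved. The work goes in short steps, Python scripts to look and compute and a shell command to move; the robot and the scene stay as the last step left them, time stands still between calls to the robot, and variables do not carry over. Pictures are saved under pics/ and viewed, at most 10 in all, crops included, and the job is handed in when it is done.

```bash
ls; mkdir -p pics; python3 - <<'E'
from rig import *
import cv2,numpy as np
o=observe(); print(o); print(grasp_offset if not callable(grasp_offset) else grasp_offset())
ims=[]
for n in("scene","top"):
    im,d=get_image(n); np.savez("pics/%s.npz"%n,im=im,d=d); p=camera_params(n); print(n,p); cv2.imwrite("pics/%s0.png"%n,cv2.resize(im[:,:,::-1],(768,576)))
E
```

```text
pics
{'time_s': 0.0, 'q': array([ 5.40689453e+01,  2.18403835e+01,  7.43874506e+01,  1.07008964e-03,
        8.38589178e+01, -1.23358368e+01]), 'qvel': array([-0.11178024, -0.03621139,  0.00672297, -0.0576149 ,  0.0415403 ,
       -0.0020472 ]), 'joint_efforts': array([ 1.65043624e-03, -4.48465919e+01, -2.31279355e+01, -1.10747437e-04,
        4.76078218e-03, -4.07852644e-05]), 'position': array([0.2199591 , 0.50375797, 0.2307016 ]), 'tool_rot': array([[-9.16395181e-01,  4.00273726e-01, -9.03530497e-04],
       [ 4.00274600e-01,  9.16394439e-01, -1.21511059e-03],
       [ 3.41613480e-04, -1.47518180e-03, -9.99998854e-01]]), 'ft_force': array([ 0.01043944,  0.14933288, -0.23404395]), 'wrist_torque': array([ 0.0051122 , -0.02606592,  0.02366878]), 'gripper_force': 0.0, 'grip_width': 0.08528858533366619}
0.0187
scene {'K': array([[410.68895805,   0.        , 253.869256  ],
       [  0.        , 410.68895805, 188.60940338],
       [  0.        ,   0.        ,   1.        ]]), 'R': array([[ 0.2345682 ,  0.97205421,  0.00940032],
       [ 0.74136416, -0.1726284 , -0.64852033],
       [-0.62877416,  0.15909131, -0.76113929]]), 't': array([-0.16522555, -0.26002668,  1.89346094])}
top {'K': array([[483.70126787,   0.        , 255.49073396],
       [  0.        , 483.70126787, 196.02879687],
       [  0.        ,   0.        ,   1.        ]]), 'R': array([[ 0.01534315, -0.99979033,  0.01356048],
       [-0.98341617, -0.01754023, -0.18051311],
       [ 0.18071312, -0.01056596, -0.9834791 ]]), 't': array([0.01913681, 0.61477245, 1.72947652])}
```

View pics/top0.png

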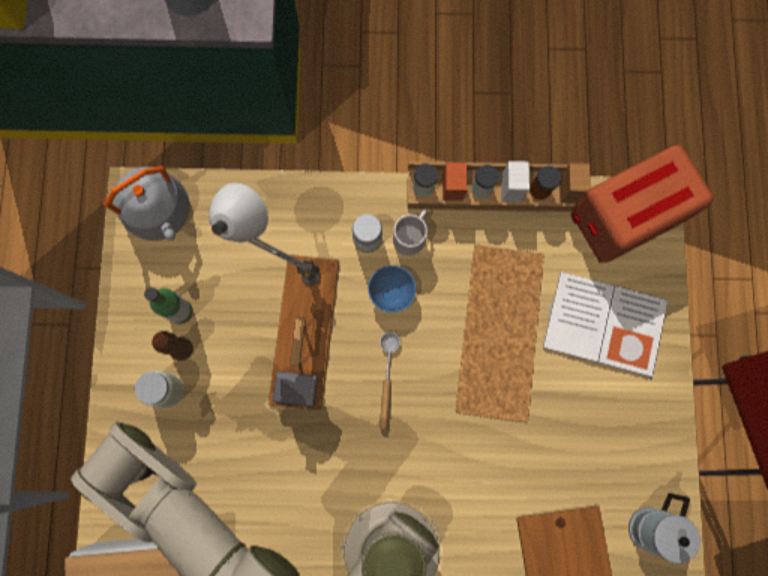

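View pics/scene0.png

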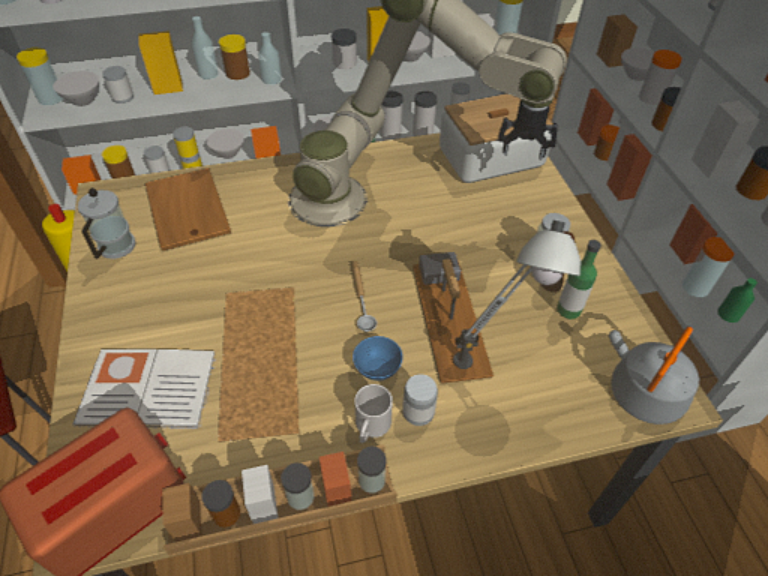

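```bash
cat > h.py <<'E'
import numpy as np,cv2
from scipy.optimize import least_squares
from rig import *
def cloud(n,im,d,p=None):
    p=p or camera_params(n); v,u=np.mgrid[:384,:512]
    c=np.stack([(u-p['K'][0,2])/p['K'][0,0]*d,(v-p['K'][1,2])/p['K'][1,1]*d,d],-1)
    return (c-p['t'])@p['R']
def sphere(P,r=None):
    c0=np.r_[P.mean(0)-[0,0,.03],.062]
    f=lambda c:np.linalg.norm(P-c[:3],axis=1)-(r or c[3])
    s=least_squares(f,c0,loss='soft_l1',f_scale=.002); return s.x,np.sqrt(np.mean(s.fun**2))
E
python3 - <<'E'
from h import *
z=np.load('pics/top.npz');im,d=z['im'],z['d'];W=cloud('top',im,d)
hsv=cv2.cvtColor(im,cv2.COLOR_RGB2HSV)
Z=W[...,2]
def box(u0,v0,u1,v1):
    m=np.zeros(Z.shape,bool);m[int(v0/1.5):int(v1/1.5),int(u0/1.5):int(u1/1.5)]=1;return m&(d>0)
def q(n,m): 
    P=W[m];print(n,len(P),'z',np.percentile(P[:,2],[2,50,98]).round(4));return P
def rect(P):
    r=cv2.minAreaRect((P[:,:2]*1000).astype(np.float32));return np.round(r[0],1),np.round(r[1],1),round(r[2],2)
tb=q('table',box(420,300,450,400))
for n,b,c in [('mat',(440,230,560,440),0),('book',(535,260,680,390),0)]:
    m=box(*b)
    if n=='mat': m&=(hsv[...,1]>0)
    for hh in ([.0025,.006],[.012,.022]):
        mm=m&(Z>hh[0])&(Z<hh[1]);mm=cv2.morphologyEx(mm.astype(np.uint8),cv2.MORPH_OPEN,np.ones((5,5)))>0
        if mm.sum()>200: print(n,hh,rect(q(n,mm)))
m=box(250,240,360,420)&(Z>.007)&(Z<.018);m=cv2.morphologyEx(m.astype(np.uint8),cv2.MORPH_OPEN,np.ones((3,3)))>0
print('board',rect(q('b',m)))
m=box(250,240,360,420)&(Z>.05)&(Z<.062);P=q('batt',m);print(rect(P),P.mean(0))
m=box(250,300,360,390)&(Z>.105)&(Z<.135);P=q('handle',m);print(rect(P),P.mean(0))
m=box(195,175,275,250)&(Z>.3);P=q('shade',m);print(sphere(P),sphere(P,.062))
z=np.load('pics/scene.npz');d2=z['d'];W2=cloud('scene',z['im'],d2);m=np.zeros(Z.shape,bool);m[int(225/1.5):int(280/1.5),int(510/1.5):int(585/1.5)]=1
m&=(W2[...,2]>.3)&(d2>0);P=W2[m];print(len(P),sphere(P),sphere(P,.062))
for n,b,zz in [('bowl',(360,255,425,320),.03),('tin',(345,205,388,255),.08),('mug',(390,205,430,258),.07),('bottle',(140,280,200,330),.05),('jar',(130,365,190,410),.08),('mill',(145,325,197,363),.08)]:
    m=box(*b)&(Z>zz);P=q(n,m);print(n,P.min(0).round(3),P.max(0).round(3))
E
```

```text
table 1314 z [-0.0095 -0.0005  0.0089]
b 712 z [0.0075 0.0123 0.0174]
board (array([531. , 225.3]), array([128.8, 345.5]), 84.81)
batt 464 z [0.0503 0.0559 0.0615]
(array([546.5, 195.3]), array([103.3, 430.7]), 75.35) [0.38078817 0.23860279 0.05584884]
handle 220 z [0.1118 0.1249 0.1329]
(array([485.3, 230.1]), array([ 22.7, 114.2]), 84.72) [0.48414664 0.22925171 0.12468694]
shade 1252 z [0.332  0.4339 0.4531]
(array([0.71047073, 0.33352211, 0.38820747, 0.06203015]), np.float64(0.00656016244409236)) (array([0.71046517, 0.3335108 , 0.38824382, 0.062     ]), np.float64(0.006564224049688362))
1118 (array([0.70733356, 0.33230854, 0.38823667, 0.06214829]), np.float64(0.008327532588426695)) (array([0.70738144, 0.33225803, 0.38839743, 0.062     ]), np.float64(0.008328845201533834))
bowl 284 z [0.0305 0.0437 0.0557]
bowl [ 0.569 -0.047  0.03 ] [0.688 0.069 0.064]
tin 327 z [0.0852 0.1086 0.1195]
tin [0.729 0.038 0.081] [0.801 0.108 0.121]
mug 159 z [0.0709 0.0894 0.1008]
mug [ 0.724 -0.074  0.07 ] [0.822 0.008 0.105]
bottle 453 z [0.0574 0.1628 0.2531]
bottle [0.537 0.505 0.051] [0.598 0.567 0.256]
jar 522 z [0.0845 0.1282 0.1381]
jar [0.331 0.517 0.08 ] [0.415 0.598 0.142]
mill 243 z [0.0885 0.1741 0.1936]
mill [0.451 0.504 0.082] [0.5   0.555 0.199]
```

```bash
python3 - <<'E'
from h import *
p=camera_params('top')
def ray(uv,z):
    r=np.c_[(uv[:,0]-p['K'][0,2])/p['K'][0,0],(uv[:,1]-p['K'][1,2])/p['K'][1,1],np.ones(len(uv))]@p['R']
    C=-p['R'].T@p['t'];return C+r*((z-C[2])/r[:,2])[:,None]
im=np.load('pics/top.npz')['im'];hsv=cv2.cvtColor(cv2.GaussianBlur(im,(0,0),1.2),cv2.COLOR_RGB2HSV).astype(int)
print(np.median(hsv[200:250,322:345].reshape(-1,3),0),np.median(hsv[200:260,275:300].reshape(-1,3),0),np.percentile(hsv[200:250,322:345].reshape(-1,3),[5,95],axis=0))
a=cv2.cvtColor(cv2.GaussianBlur(im,(0,0),1.2),cv2.COLOR_RGB2LAB).astype(float)
A=a[180:260,322:345].reshape(-1,3);B=np.r_[a[180:260,275:300].reshape(-1,3),a[290:320,310:360].reshape(-1,3)]
print(A.mean(0),B.mean(0))
g=lambda S:np.einsum('ijk,kl,ijl->ij',a-S.mean(0),np.linalg.inv(np.cov(S.T)+2*np.eye(3)),a-S.mean(0))
m=(g(A)<g(B)).astype(np.uint8);roi=np.zeros_like(m);roi[150:292,296:368]=1;m*=roi
m=cv2.morphologyEx(cv2.morphologyEx(m,cv2.MORPH_OPEN,np.ones((5,5))),cv2.MORPH_CLOSE,np.ones((7,7)))
cs=max(cv2.findContours(m,0,2)[0],key=cv2.contourArea)
P=ray(cs[:,0].astype(float),.004)
r=cv2.minAreaRect((P[:,:2]*1000).astype(np.float32));print(r)
mo=cv2.moments(cs);c=ray(np.array([[mo['m10']/mo['m00'],mo['m01']/mo['m00']]]),.004);print('centroid',c,cv2.contourArea(cs))
o=im.copy();cv2.drawContours(o,[cs],-1,(255,0,0),1);cv2.imwrite('pics/mat.png',cv2.resize(o[130:300,260:460,::-1],None,fx=3,fy=3))
E
```

```text
[ 15. 147. 166.] [ 19. 115. 193.] [[ 14. 145. 156.]
 [ 15. 148. 176.]]
[135.90380435 141.89891304 161.15652174] [166.13571429 132.774      159.31342857]
((534.9900512695312, -266.16009521484375), (177.73265075683594, 430.0873107910156), 83.24077606201172)
centroid [[ 0.52864499 -0.26558256  0.004     ]] 5088.5
```

View pics/mat.png

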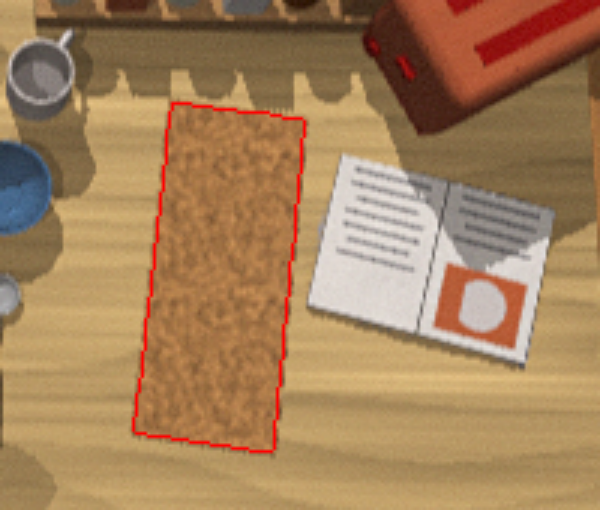

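```bash
cat >> h.py <<'E'
import json,os
from scipy.spatial.transform import Rotation as Ro
def save(p,R): json.dump([list(map(float,p)),np.asarray(R).tolist()],open('cmd.json','w'))
def load(): p,R=json.load(open('cmd.json'));return np.array(p),np.array(R)
def rows(p0,R0,T):
    "T: list of (p,R) -> rounded rows"
    out=[[(R0.T@(p-p0)/.5).round(4).tolist(),(Ro.from_matrix(R0.T@R).as_rotvec()/np.pi).round(4).tolist()] for p,R in T]
    return out
def after(p0,R0,row): return p0+R0@(np.array(row[0])*.5), R0@Ro.from_rotvec(np.array(row[1])*np.pi).as_matrix()
def yawR(deg,phi=0):
    "tool pose: lamp yaw deg, roll phi about lamp x"
    b=np.deg2rad(deg);L=Ro.from_euler('z',b)*Ro.from_rotvec([phi,0,0])
    return L.as_matrix()@np.diag([-1.,1,-1])
E
python3 - <<'E'
from h import *
p0=np.array([.22,.504,.231]);R0=observe()['tool_rot']
g=np.array([.4933,.2294,.094]);R=yawR(-5.25);print(R.round(3))
a=g+[0,0,.085]
print(rows(p0,R0,[(a,R),(g,R)]))
print(rows(a,R,[(g,R)]))
E
```

```text
[[-0.996  0.092  0.   ]
 [ 0.092  0.996  0.   ]
 [ 0.     0.    -1.   ]]
[[[-0.7208, -0.2843, 0.1042], [-0.0004, -0.0001, -0.1019]], [[-0.7208, -0.2841, 0.2742], [-0.0004, -0.0001, -0.1019]]]
[[[0.0, 0.0, 0.17], [0.0, 0.0, 0.0]]]
```

```bash
python3 -m handwheel '[[[-0.02,-0.008,0.003],[0,0,-0.003]],[[-0.07,-0.028,0.01],[0,0,-0.01]],[[-0.144,-0.057,0.021],[0,0,-0.02]],[[-0.223,-0.088,0.032],[0,0,-0.032]],[[-0.303,-0.119,0.044],[0,0,-0.043]],[[-0.382,-0.151,0.055],[0,0,-0.054]],[[-0.461,-0.182,0.067],[0,0,-0.066]],[[-0.541,-0.213,0.078],[0,0,-0.077]],[[-0.613,-0.242,0.089],[0,0,-0.087]],[[-0.663,-0.261,0.096],[0,0,-0.094]]]' 1 && python3 -m handwheel '[[[-0.045,-0.03,0.006],[0,0,-0.006]],[[-0.0545,-0.0367,0.008],[0,0,-0.0075]],[[-0.0545,-0.0367,0.008],[0,0,-0.0079]],[[-0.0545,-0.0367,0.008],[0,0,-0.0079]]]'; python3 - <<'E'
from h import *
o=observe();print(o['time_s'],o['position'],o['tool_rot'].round(4))
g=np.array([.4933,.2294,.094]);R=yawR(-5.25)
print(rows(o['position'],o['tool_rot'],[(g+[0,0,.085],R),(g,R)]))
E
```

```text
time_s: 1.1
position: [0.4732, 0.249, 0.1826]
tool_rot: [[-0.993, 0.117, -0.001], [0.117, 0.993, -0.001], [0.001, -0.001, -1.0]]
ft_force: [-0.1, 0.6, -0.4]
grip_width: 0.0855
gripper_force: 0.0
time_s: 1.5
position: [0.4959, 0.2307, 0.1793]
tool_rot: [[-0.996, 0.091, -0.001], [0.091, 0.996, 0.0], [0.001, 0.0, -1.0]]
ft_force: [0.5, 0.2, 0.6]
grip_width: 0.0852
gripper_force: 0.0
1.5 [0.49585129 0.23071323 0.17931875] [[-9.958e-01  9.120e-02 -6.000e-04]
 [ 9.120e-02  9.958e-01  1.000e-04]
 [ 6.000e-04  0.000e+00 -1.000e+00]]
[[[0.0048, -0.0031, 0.0006], [0.0, -0.0002, 0.0001]], [[0.0047, -0.0031, 0.1706], [0.0, -0.0002, 0.0001]]]
```

```bash
python3 -m handwheel '[[[0.002,-0.001,0.01],[0,0,0]],[[0.004,-0.003,0.03],[0,0,0]],[[0.005,-0.003,0.06],[0,0,0]],[[0.005,-0.003,0.09],[0,0,0]],[[0.005,-0.003,0.12],[0,0,0]],[[0.005,-0.003,0.145],[0,0,0]],[[0.005,-0.003,0.16],[0,0,0]],[[0.005,-0.003,0.168],[0,0,0]],[[0.005,-0.003,0.17],[0,0,0]],[[0.005,-0.003,0.17],[0,0,0]]]' && python3 -m handwheel '[[[0,0,0],[0,0,0]],[[0,0,0],[0,0,0]],[[0,0,0],[0,0,0]],[[0,0,0],[0,0,0]],[[0,0,0],[0,0,0]],[[0,0,0],[0,0,0]],[[0,0,0],[0,0,0]],[[0,0,0],[0,0,0]]]' 0.15 100; python3 - <<'E'
from h import *
im,d=get_image('top');W=cloud('top',im,d)
m=(W[...,2]>.3)&(W[...,2]<.6)&(abs(W[...,0]-.71)<.09)&(abs(W[...,1]-.333)<.1);print(m.sum(),sphere(W[m],.062))
o=observe();print(o['wrist_torque'],o['tool_rot'].round(4))
im,d=get_image('wrist');im2,_=get_image('scene');cv2.imwrite('pics/g.png',np.hstack([cv2.resize(im[:,:,::-1],(400,300)),cv2.resize(im2[100:290,200:450,::-1],(400,300))]))
E
```

```text
time_s: 2.5
position: [0.4941, 0.2292, 0.0946]
tool_rot: [[-0.996, 0.091, 0.001], [0.091, 0.996, 0.0], [-0.001, 0.0, -1.0]]
ft_force: [-0.6, 0.4, 0.0]
grip_width: 0.0856
gripper_force: 0.0
time_s: 3.3
position: [0.494, 0.2288, 0.0946]
tool_rot: [[-0.996, 0.092, 0.0], [0.092, 0.996, -0.0], [-0.0, -0.0, -1.0]]
ft_force: [-1.7, -2.4, 5.1]
grip_width: 0.0209
gripper_force: 98.4
1252 (array([0.71086106, 0.33420017, 0.38810016, 0.062     ]), np.float64(0.006565466375907403))
[-0.44832488  0.23899436 -0.00177017] [[-9.958e-01  9.160e-02  2.000e-04]
 [ 9.160e-02  9.958e-01 -4.000e-04]
 [-3.000e-04 -4.000e-04 -1.000e+00]]
```

View pics/g.png

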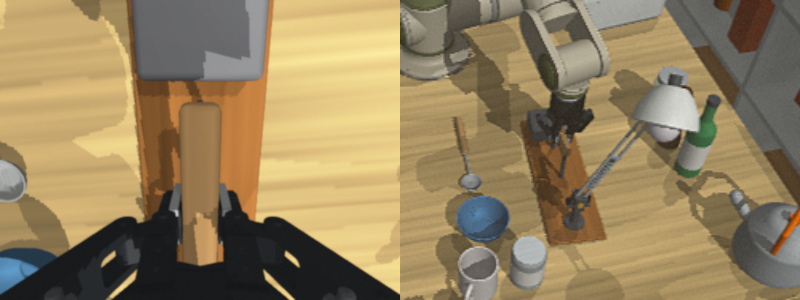

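```bash
python3 -m handwheel '[[[0,0,-0.004],[0,0,0]],[[0,0,-0.016],[0,0,0]],[[0,0,-0.036],[0,0,0]],[[0,0,-0.062],[0,0,0]],[[0,0,-0.092],[0,0,0]],[[0,0,-0.124],[0,0,0]],[[0,0,-0.156],[0,0,0]],[[0,0,-0.188],[0,0,0]],[[0,0,-0.218],[0,0,0]],[[0,0,-0.244],[0,0,0]]]' - 120 && python3 -m handwheel '[[[0,0,-0.022],[0,0,0]],[[0,0,-0.038],[0,0,0]],[[0,0,-0.05],[0,0,0]],[[0,0,-0.056],[0,0,0]],[[0,0,-0.056],[0,0,0]],[[0,0,-0.056],[0,0,0]],[[0,0,-0.056],[0,0,0]]]'; python3 - <<'E'
from h import *
o=observe();print(o['position'],o['tool_rot'].round(4),o['ft_force'],o['wrist_torque'])
for k in ('top','scene','top'):
    im,d=get_image(k);W=cloud(k,im,d)
    m=(W[...,2]>.45)&(W[...,2]<.75)&(abs(W[...,0]-.71)<.1)&(abs(W[...,1]-.333)<.12)
    # board plane
    c=sphere(W[m],.062);l=o['tool_rot'].T@(c[0][:3]-o['position']);print(k,m.sum(),c,l)
    z=W[...,2];X=W-o['position'];u=X@o['tool_rot']
    b=(abs(z-.16)<.025)&(abs(u[...,1])<.06)&(abs(u[...,0])<.23)&(d>0);P=u[b];A=np.c_[P[:,:2],np.ones(len(P))]
    w=np.ones(len(P))
    for _ in range(5): k_=np.linalg.lstsq(A*w[:,None],P[:,2]*w,rcond=None)[0];w=(abs(P[:,2]-A@k_)<.012)*1.
    print('board z= ',k_.round(4),len(P))
E
```

```text
time_s: 4.45
position: [0.4937, 0.2291, 0.2174]
tool_rot: [[-0.996, 0.091, -0.0], [0.091, 0.996, 0.0], [0.0, 0.0, -1.0]]
ft_force: [0.9, -0.2, -8.7]
grip_width: 0.02
gripper_force: 117.9
time_s: 5.15
position: [0.4938, 0.229, 0.2438]
tool_rot: [[-0.996, 0.092, -0.001], [0.092, 0.996, -0.0], [0.001, -0.0, -1.0]]
ft_force: [-0.0, 0.6, -8.4]
grip_width: 0.0203
gripper_force: 118.0
[0.4938273  0.22901994 0.24383446] [[-9.958e-01  9.160e-02 -1.000e-03]
 [ 9.160e-02  9.958e-01 -2.000e-04]
 [ 1.000e-03 -3.000e-04 -1.000e+00]] [-0.03518525  0.58031504 -8.44175636] [-0.1427128  -0.01668374 -0.01247235]
top 1566 (array([0.71113834, 0.33521865, 0.53666012, 0.062     ]), np.float64(0.006748355869764829)) [-0.20638769  0.12556092 -0.29306603]
board z=  [0.0009 0.0024 0.0825] 1282
scene 1498 (array([0.7035651 , 0.33610057, 0.53891667, 0.062     ]), np.float64(0.008914710277929408)) [-0.19876333  0.12574476 -0.29531527]
board z=  [-0.0005  0.0053  0.0819] 2028
top 1569 (array([0.71110715, 0.33518171, 0.5370402 , 0.062     ]), np.float64(0.0065766368983331295)) [-0.20635964  0.12552115 -0.29344607]
board z=  [0.0065 0.001  0.0828] 1283
```

```bash
cat > ctl.py <<'E'
import sys
from h import *
I,K,G,CD,FR,ML,L,C0=.0136,.35,.42,.004,.0005,.043,.3085,.003
pA,pB=np.array([.4938,.229,.2438]),np.array([.504,-.2625,.2438]); yA,yB=-5.26,-6.76
S='st.json'
st=json.load(open(S)) if os.path.exists(S) else dict(t=[],phi=[],s=[],m=[],b=0.,plan=[],i=0,sg=None)
def pose(phi,s): return pA+(pB-pA)*s, yawR(yA+(yB-yA)*s,phi)
def measure():
    o=observe();im,d=get_image('top');W=cloud('top',im,d);u=(W-o['position'])@yawR(yA) 
    m=(d>0)&(u[...,0]<-.12)&(u[...,0]>-.3)&(u[...,2]<-.2)&(abs(u[...,1])<.25)&(W[...,2]<.75);P=u[m]
    c=sphere(P,.062)[0][:3]
    for _ in range(2): P=u[m];P=P[abs(np.linalg.norm(P-c,axis=1)-.062)<.02];c=sphere(P,.062)[0][:3]
    R=o['tool_rot'];phi=Ro.from_matrix(yawR(yA).T@R).as_rotvec()[0]*-1
    st['m'].append([o['time_s'],-float(np.arcsin((c[1]-C0)/L)),float(phi)])
    print('meas t %.2f alpha %.4f phi %.4f sph'%tuple(st['m'][-1]),c.round(4),len(P));return observe()['time_s']
def sim(a,w,b,t0,T,tt,ph,ss,dt=.005):
    n=int(round((T-t0)/dt));t=t0+dt*np.arange(n+2)
    f=np.interp(t,tt,ph);y=np.interp(t,tt,ss)*(pB-pA)[1]
    fv=np.gradient(f,dt);y=np.convolve(np.pad(y,8,mode='edge'),np.ones(17)/17,'valid');ac=np.gradient(np.gradient(y,dt),dt)
    A=[a];Wv=[w]
    for i in range(n):
        th=a-f[i];r=w-fv[i]
        q=G*np.sin(a)-K*th-CD*r-FR*np.tanh(r/.01)+ML*ac[i]+b
        w+=q/I*dt;a+=w*dt
        if a-f[i+1]<-.4 and w<fv[i]: a=f[i+1]-.4;w=fv[i]
        if a-f[i+1]>.4 and w>fv[i]: a=f[i+1]+.4;w=fv[i]
        A.append(a);Wv.append(w)
    return t[:n+1],np.array(A),np.array(Wv)
def fit(now,win=1.05):
    ms=[x for x in st['m'] if x[0]>now-win];t0=ms[0][0]
    x0=[ms[0][1],0 if len(ms)<2 else (ms[1][1]-ms[0][1])/(ms[1][0]-ms[0][0]),st['b']]
    def f(x):
        t,A,_=sim(*x,t0,now+.001,st['t'],st['phi'],st['s'])
        return np.r_[(np.interp([m[0] for m in ms],t,A)-[m[1] for m in ms])/.002,x[1]/1.,(x[2]-st['b'])/.0015]
    r=least_squares(f,x0,diff_step=1e-3,x_scale=[.01,.1,.002]);st['b']=float(np.clip(r.x[2],-.008,.008))
    t,A,Wv=sim(*r.x,t0,now,st['t'],st['phi'],st['s'])
    print('fit now %.2f a %.4f w %.4f b %.5f res'%(now,A[-1],Wv[-1],r.x[2]),(r.fun[:len(ms)]*.002).round(4));return A[-1],Wv[-1]
def sprog(t,T):
    if st['sg'] is None: return np.full(np.shape(t),st['s'][-1])
    x=np.clip((np.asarray(t)-st['sg'])/T,0,1);return x**3*(10-15*x+6*x*x)
if __name__=='__main__':
    mode=sys.argv[1]
    if not st['t']: o=observe();st['t']=[o['time_s']-2,o['time_s']];st['phi']=[0,0];st['s']=[0,0]
    now=measure()
    if mode=='snap': json.dump(st,open(S,'w'));sys.exit()
    # plan TARGET TAU n1 n2 [go T]
    target,tau=float(sys.argv[2]),float(sys.argv[3]);ns=[int(x) for x in sys.argv[4].split(',')]
    if len(sys.argv)>5 and st['sg'] is None: st['sg']=now
    T=5.;st['t'].append(now);st['phi'].append(st['phi'][-1]);st['s'].append(st['s'][-1])
    a,w=fit(now)
    ts=[];t=now;calls=[]
    for n in ns+[14]:
        calls.append(range(len(ts),len(ts)+n))
        for _ in range(n): t+=.1;ts.append(t)
        t+=.05
    ts=np.array(ts);ss=sprog(ts,T);N=len(ts);ph0=st['phi'][-1]
    def full(ph):
        tt=[now];pp=[ph0];sv=[st['s'][-1]]
        for c in calls:
            if tt[-1]>now: tt.append(ts[c[0]]-.1);pp.append(pp[-1]);sv.append(sv[-1])
            for i in c: tt.append(ts[i]);pp.append(ph[i]);sv.append(ss[i])
        return tt,pp,sv
    def cost(ph):
        tt,pp,sv=full(ph);t,A,Wv=sim(a,w,st['b'],now,ts[-1],tt,pp,sv,.01)
        ref=target+(a-target)*np.exp(-(t-now)/tau)
        d=np.diff(np.r_[ph0,ph]);d2=np.diff(d,prepend=0)
        return np.r_[(A-ref)[::5]/.03,(A[-1]-ref[-1])/.005,(Wv[-1]+(ref[-1]-target)/tau)/.02,ph/.15,d/.03,d2/.02]
    x=least_squares(cost,np.full(N,ph0),bounds=(-.16,.16),diff_step=1e-3,x_scale=.02,max_nfev=25).x
    C=load() if os.path.exists('cmd.json') else (pA,yawR(yA))
    for c in calls[:-1]:
        r=rows(*C,[pose(x[i],ss[i]) for i in c]);print(json.dumps(r).replace(' ',''));C=after(*C,r[-1])
    save(*C)
    tt,pp,sv=full(x);t,A,Wv=sim(a,w,st['b'],now,ts[-1],tt,pp,sv);k=int((ts[calls[-2][-1]]-now)/.005)
    print('phi',x[:sum(ns)+5].round(3),'s',ss[sum(ns)-1].round(3),'pred end a %.3f w %.3f th %.3f maxw %.2f'%(A[k],Wv[k],A[k]-x[sum(ns)-1],abs(Wv[:k]).max()),'later',A[k::40].round(3))
    e=1+sum(ns)+len(ns)-1;st['t']+=tt[1:e];st['phi']+=pp[1:e];st['s']+=sv[1:e]
    json.dump(st,open(S,'w'))
E
python3 ctl.py plan 0 0.6 3,3
```

```text
meas t 5.30 alpha -0.2868 phi -0.0002 sph [-0.1881  0.0903 -0.3804] 1082
fit now 5.35 a -0.2887 w -0.0659 b 0.00000 res [0.]
[[[0.0,0.0,0.0],[-0.0133,-0.0,-0.0]],[[0.0,0.0,0.0],[-0.0141,-0.0,0.0]],[[0.0,0.0,0.0],[-0.0136,-0.0,-0.0]]]
[[[0.0,0.0,0.0],[-0.0166,0.0,-0.0]],[[0.0,0.0,0.0],[-0.004,-0.0,0.0]],[[0.0,0.0,0.0],[0.0096,-0.0,0.0]]]
phi [ 0.042  0.044  0.043  0.095  0.055  0.013 -0.007 -0.014 -0.016 -0.015
 -0.013] s 0 pred end a -0.193 w 0.539 th -0.205 maxw 0.59 later [-0.193 -0.101 -0.046 -0.02  -0.013 -0.013 -0.013 -0.01 ]Traceback (most recent call last):
  File "ctl.py", line 76, in <module>
    json.dump(st,open(S,'w'))
    ~~~~~~~~~^^^^^^^^^^^^^^^^
    for chunk in iterable:
                 ^^^^^^^^
    yield from _iterencode_dict(o, _current_indent_level)
    yield from chunks
    yield from chunks
    o = _default(o)
    raise TypeError(f'Object of type {o.__class__.__name__} '
                    f'is not JSON serializable')
TypeError: Object of type int64 is not JSON serializable
```

```bash
rm -f st.json cmd.json; python3 - <<'E'
s=open('ctl.py').read()
s=s.replace("c=sphere(P,.062)[0][:3]\n    for","P=W[m];c=sphere(P,.062)[0][:3]\n    for").replace("P=u[m];P=P[abs","P=W[m];P=P[abs").replace("    R=o['tool_rot'];phi","    c=yawR(yA).T@(c-o['position']);R=o['tool_rot'];phi")
s=s.replace("json.dump(st,open(S,'w'))","json.dump(st,open(S,'w'),default=float)")
open('ctl.py','w').write(s)
E
python3 ctl.py plan 0 0.6 3,3
```

```text
meas t 5.35 alpha -0.4088 phi -0.0001 sph [-0.2067  0.1256 -0.2931] 1526
fit now 5.40 a -0.4000 w 0.0000 b 0.00000 res [0.]
[[[0.0,0.0,0.0],[-0.0021,-0.0,0.0]],[[0.0,0.0,0.0],[-0.003,0.0,0.0]],[[0.0,0.0,0.0],[-0.0103,0.0,0.0]]]
[[[0.0,0.0,0.0],[0.0028,-0.0,0.0]],[[0.0,0.0,0.0],[0.006,0.0,0.0]],[[0.0,0.0,0.0],[-0.0067,-0.0,0.0]]]
phi [0.007 0.009 0.033 0.023 0.014 0.053 0.032 0.032 0.034 0.034 0.034] s 0 pred end a -0.345 w -0.077 th -0.399 maxw 0.23 later [-0.345 -0.352 -0.366 -0.365 -0.364 -0.369 -0.364 -0.277]
```

```bash
rm -f st.json cmd.json; python3 - <<'E'
s=open('ctl.py').read()
s=s.replace("R=o['tool_rot'];phi=Ro.from_matrix(yawR(yA).T@R)","phi=Ro.from_matrix(Y.T@R)").replace("c=yawR(yA).T@(c-","c=Y.T@(c-").replace("@yawR(yA) \n","@Y\n")
s=s.replace("    o=observe();im,d=","    o=observe();R=o['tool_rot'];Y=yawR(np.degrees(np.arctan2(-R[1,0],-R[0,0])));im,d=")
s=s.replace("    x=least_squares(cost,np.full(N,ph0)","""    g=[];ga,gw,gp=a,w,ph0
    for i in range(N):
        q=np.clip((I*(-2.2*(ga-target)-3*gw)-(G-K)*ga-st['b'])/K,gp-.05,gp+.05);q=np.clip(q,-.15,.15);g.append(q)
        _,A,Wv=sim(ga,gw,st['b'],0,.1,[0,.1],[gp,q],[0,0]);ga,gw,gp=A[-1],Wv[-1],q
    x=least_squares(cost,np.array(g)""")
open('ctl.py','w').write(s)
E
python3 ctl.py plan 0 0.6 3,3
```

```text
meas t 5.40 alpha -0.4086 phi -0.0001 sph [-0.2069  0.1256 -0.2931] 1518
fit now 5.45 a -0.4000 w 0.0000 b 0.00000 res [0.]
[[[0.0,0.0,0.0],[-0.0153,-0.0,0.0]],[[0.0,0.0,0.0],[-0.018,-0.0,0.0]],[[0.0,0.0,0.0],[-0.0143,-0.0,0.0]]]
[[[0.0,0.0,0.0],[0.0053,-0.0,0.0]],[[0.0,0.0,0.0],[0.0096,0.0,-0.0]],[[0.0,0.0,0.0],[0.012,-0.0,0.0]]]
phi [0.048 0.057 0.045 0.028 0.015 0.007 0.005 0.006 0.008 0.009 0.009] s 0 pred end a -0.136 w 0.272 th -0.144 maxw 0.48 later [-0.136 -0.093 -0.066 -0.048 -0.033 -0.02  -0.009  0.001]
```

```bash
rm -f st.json cmd.json; sed -i 's#d/.03,d2/.02\]#d/(.01 if abs(a)>.25 else .03),d2/.01]#; s#gp-.05,gp+.05#gp-.025,gp+.025#; s#max_nfev=25#max_nfev=40#' ctl.py
python3 ctl.py plan 0 0.8 4,2
```

```text
meas t 5.45 alpha -0.4086 phi -0.0001 sph [-0.2067  0.1256 -0.2931] 1526
fit now 5.50 a -0.4000 w 0.0000 b 0.00000 res [0.]
[[[0.0,0.0,0.0],[-0.0072,-0.0,0.0]],[[0.0,0.0,0.0],[-0.0181,-0.0,0.0]],[[0.0,0.0,0.0],[-0.0198,-0.0,0.0]],[[0.0,0.0,0.0],[-0.0173,0.0,0.0]]]
[[[0.0,0.0,0.0],[0.0039,-0.0,0.0]],[[0.0,0.0,0.0],[0.0077,-0.0,0.0]]]
phi [0.023 0.057 0.062 0.054 0.042 0.03  0.022 0.016 0.013 0.011 0.01 ] s 0 pred end a -0.198 w 0.295 th -0.228 maxw 0.34 later [-0.198 -0.145 -0.106 -0.08  -0.062 -0.048 -0.037 -0.027]
```

```bash
python3 -m handwheel '[[[0,0,0],[-0.0072,0,0]],[[0,0,0],[-0.0181,0,0]],[[0,0,0],[-0.0198,0,0]],[[0,0,0],[-0.0173,0,0]]]' | head -1; python3 ctl.py snap; python3 -m handwheel '[[[0,0,0],[0.0039,0,0]],[[0,0,0],[0.0077,0,0]]]' | head -1; python3 ctl.py plan 0 0.6 2,2
```

```text
time_s: 5.9
meas t 5.90 alpha -0.2730 phi 0.0539 sph [-0.2064  0.0862 -0.3068] 1550
time_s: 6.15
meas t 6.15 alpha -0.1983 phi 0.0291 sph [-0.2066  0.0638 -0.312 ] 1560
fit now 6.20 a -0.1837 w 0.2714 b -0.00019 res [ 0.     -0.0033  0.0007]
[[[0.0,0.0,0.0],[0.0012,-0.0,-0.0]],[[0.0,0.0,0.0],[0.003,-0.0,-0.0]]]
[[[0.0,0.0,0.0],[0.0017,-0.0,0.0]],[[0.0,0.0,0.0],[0.003,0.0,0.0]]]
phi [0.026 0.021 0.015 0.011 0.008 0.007 0.006 0.006 0.005] s 0.0 pred end a -0.089 w 0.159 th -0.100 maxw 0.27 later [-0.089 -0.062 -0.043 -0.03  -0.021 -0.013 -0.006 -0.   ]
```

```bash
python3 -m handwheel '[[[0,0,0],[0.0012,0,0]],[[0,0,0],[0.003,0,0]]]' | head -1; python3 ctl.py snap; python3 -m handwheel '[[[0,0,0],[0.0017,0,0]],[[0,0,0],[0.003,0,0]]]' | head -1; python3 ctl.py plan 0 0.5 2,2
```

```text
time_s: 6.4
meas t 6.40 alpha -0.1592 phi 0.0204 sph [-0.2064  0.0519 -0.3142] 1573
time_s: 6.65
meas t 6.65 alpha -0.1567 phi 0.0110 sph [-0.2064  0.0511 -0.3142] 1554
fit now 6.70 a -0.1607 w -0.1068 b -0.00368 res [ 0.0008 -0.0015 -0.0002  0.0005]
[[[0.0,0.0,0.0],[-0.0158,-0.0,0.0]],[[0.0,0.0,0.0],[-0.0265,-0.0,0.0]]]
[[[0.0,0.0,0.0],[0.0005,-0.0,0.0]],[[0.0,0.0,0.0],[0.0083,-0.0,0.0]]]
phi [ 0.061  0.095  0.093  0.068  0.037  0.01  -0.008 -0.014 -0.012] s 0.0 pred end a -0.144 w 0.260 th -0.212 maxw 0.26 later [-0.144 -0.082 -0.028 -0.005 -0.002 -0.002  0.001  0.007]
```

```bash
python3 -m handwheel '[[[0,0,0],[-0.0158,0,0]],[[0,0,0],[-0.0265,0,0]]]' | head -1; python3 ctl.py snap; python3 -m handwheel '[[[0,0,0],[0.0005,0,0]],[[0,0,0],[0.0083,0,0]]]' | head -1; python3 ctl.py plan 0 0.5 2,2
```

```text
time_s: 6.9
meas t 6.90 alpha -0.1767 phi 0.0959 sph [-0.2065  0.0572 -0.3132] 1554
time_s: 7.15
meas t 7.15 alpha -0.1392 phi 0.0665 sph [-0.2065  0.0458 -0.3148] 1558
fit now 7.20 a -0.1243 w 0.3113 b -0.00346 res [-0.0002  0.0006 -0.0006  0.0001]
[[[0.0,0.0,0.0],[0.0122,-0.0,0.0]],[[0.0,0.0,0.0],[0.0231,0.0,0.0]]]
[[[0.0,0.0,0.0],[0.0045,0.0,0.0]],[[0.0,0.0,0.0],[0.0038,0.0,0.0]]]
phi [ 0.03  -0.004 -0.018 -0.016 -0.006  0.007  0.016  0.021  0.023] s 0.0 pred end a -0.015 w 0.078 th 0.001 maxw 0.34 later [-0.015 -0.013 -0.021 -0.023 -0.019 -0.015 -0.015 -0.018]
```

```bash
python3 -m handwheel '[[[0,0,0],[0.0122,0,0]],[[0,0,0],[0.0231,0,0]]]' | head -1; python3 ctl.py snap; python3 -m handwheel '[[[0,0,0],[0.0045,0,0]],[[0,0,0],[0.0038,0,0]]]' | head -1; python3 ctl.py plan 0 0.5 2,2
```

```text
time_s: 7.4
meas t 7.40 alpha -0.0565 phi -0.0062 sph [-0.2061  0.0204 -0.3174] 1564
time_s: 7.65
meas t 7.65 alpha -0.0043 phi -0.0160 sph [-0.2062  0.0043 -0.318 ] 1561
fit now 7.70 a 0.0002 w 0.0782 b -0.00275 res [-0.0002  0.0003  0.     -0.0001]
[[[0.0,0.0,0.0],[-0.0019,-0.0,0.0]],[[0.0,0.0,0.0],[-0.0043,-0.0,0.0]]]
[[[0.0,0.0,0.0],[-0.0021,-0.0,0.0]],[[0.0,0.0,0.0],[-0.0035,-0.0,0.0]]]
phi [-0.01  -0.003  0.004  0.008  0.011  0.011  0.011  0.01   0.009] s 0.0 pred end a 0.002 w -0.020 th -0.007 maxw 0.08 later [ 0.002 -0.001  0.     0.002  0.004  0.006  0.007  0.008]
```

Upright now; hold.

```bash
python3 -m handwheel '[[[0,0,0],[-0.0019,0,0]],[[0,0,0],[-0.0043,0,0]]]' | head -1; python3 ctl.py snap; python3 -m handwheel '[[[0,0,0],[-0.0021,0,0]],[[0,0,0],[-0.0035,0,0]]]' | head -1; python3 ctl.py plan 0 0.5 2,2
```

```text
time_s: 7.9
meas t 7.90 alpha 0.0110 phi -0.0018 sph [-0.2063 -0.0004 -0.3177] 1565
time_s: 8.15
meas t 8.15 alpha 0.0225 phi 0.0090 sph [-0.2061 -0.0039 -0.3179] 1575
fit now 8.20 a 0.0239 w 0.0545 b -0.00163 res [ 0.0007 -0.0019  0.0002  0.0022 -0.0011]
[[[0.0,0.0,0.0],[0.0042,-0.0,0.0]],[[0.0,0.0,0.0],[0.0072,-0.0,0.0]]]
[[[0.0,0.0,0.0],[0.0005,-0.0,-0.0]],[[0.0,0.0,0.0],[-0.0011,0.0,-0.0]]]
phi [-0.005 -0.014 -0.016 -0.011 -0.003  0.004  0.008  0.01   0.011] s 0.0 pred end a 0.029 w -0.050 th 0.040 maxw 0.06 later [ 0.029  0.016  0.004 -0.001 -0.     0.     0.    -0.001]
```

```bash
cat > refit.py <<'E'
import ctl
from ctl import *
def run(t0):
    ms=np.array([m for m in st['m'] if m[0]>=t0]);now=ms[-1,0]+.001
    def f(x):
        ctl.G,ctl.I,ctl.FR=x[2],x[3],x[5];off=x[6]
        t,A,_=sim(x[0],x[1],x[4],ms[0,0],now,st['t'],st['phi'],st['s'])
        return np.r_[(np.interp(ms[:,0],t,A)-ms[:,1]-off)/.002,(x[2]-.42)/.03,(x[3]-.0136)/.0008,x[4]/.003,(x[5]-.0005)/.0003,x[6]/.01]
    r=least_squares(f,[ms[0,1],.3,.42,.0136,0,.0005,0],x_scale=[.01,.1,.02,.001,.002,.0003,.01],diff_step=1e-3)
    print(t0,r.x.round(5),r.cost,(r.fun[:len(ms)]*.002).round(4))
run(5.85);run(6.35)
E
python3 refit.py
```

```text
5.85 [ 0.21508 -0.02432  0.54688  0.02739 -0.02783  0.0017   0.4811 ] 11693.96569828574 [ 0.007  -0.039   0.0163  0.0868  0.1557  0.1265 -0.0285 -0.1192 -0.0946
 -0.0951]
6.35 [-0.16031  0.08262  0.43016  0.0138  -0.00145  0.00056 -0.00141] 0.9834874619681032 [ 0.0003  0.     -0.0007  0.0004 -0.001   0.0003  0.0018 -0.001 ]
```

```bash
sed -i 's/I,K,G,CD,FR,ML,L,C0=.0136,.35,.42,/I,K,G,CD,FR,ML,L,C0=.0137,.35,.43,/; s#/.0015\]#/.0008]#' ctl.py; python3 -m handwheel '[[[0,0,0],[0.0042,0,0]],[[0,0,0],[0.0072,0,0]]]' | head -1; python3 ctl.py snap; python3 -m handwheel '[[[0,0,0],[0.0005,0,0]],[[0,0,0],[-0.0011,0,0]]]' | head -1; python3 ctl.py plan 0 0.5 2,2
```

```text
time_s: 8.4
meas t 8.40 alpha 0.0441 phi -0.0151 sph [-0.2062 -0.0106 -0.3177] 1569
time_s: 8.65
meas t 8.65 alpha 0.0546 phi -0.0105 sph [-0.2065 -0.0138 -0.3174] 1569
fit now 8.70 a 0.0563 w 0.0299 b -0.00078 res [-0.0005  0.0009  0.0008 -0.0009  0.0001]
[[[0.0,0.0,0.0],[0.0031,0.0,-0.0]],[[0.0,0.0,0.0],[0.0047,0.0,0.0]]]
[[[0.0,0.0,0.0],[-0.001,0.0,0.0]],[[0.0,0.0,0.0],[-0.0036,0.0,-0.0]]]
phi [-0.02  -0.025 -0.022 -0.014 -0.005  0.002  0.006  0.008  0.008] s 0.0 pred end a 0.043 w -0.086 th 0.057 maxw 0.09 later [0.043 0.024 0.01  0.004 0.004 0.005 0.004 0.004]
```

```bash
sed -i 's#ph/.15#ph/.3#;s#d2/.01\]#d2/.015]#' ctl.py; python3 -m handwheel '[[[0,0,0],[0.0031,0,0]],[[0,0,0],[0.0047,0,0]]]' | head -1; python3 ctl.py snap; python3 -m handwheel '[[[0,0,0],[-0.001,0,0]],[[0,0,0],[-0.0036,0,0]]]' | head -1; python3 ctl.py plan 0 0.4 2,2
```

```text
time_s: 8.9
meas t 8.90 alpha 0.0547 phi -0.0260 sph [-0.2062 -0.0139 -0.3174] 1575
time_s: 9.15
meas t 9.15 alpha 0.0370 phi -0.0137 sph [-0.2064 -0.0084 -0.3177] 1560
fit now 9.20 a 0.0312 w -0.1142 b -0.00104 res [ 0.0004 -0.0008 -0.0003  0.0009 -0.0003]
[[[0.0,0.0,0.0],[-0.0049,0.0,-0.0]],[[0.0,0.0,0.0],[-0.0086,0.0,0.0]]]
[[[0.0,0.0,0.0],[-0.0008,-0.0,0.0]],[[0.0,0.0,0.0],[0.0002,0.0,0.0]]]
phi [ 0.001  0.013  0.015  0.012  0.007  0.003 -0.    -0.001 -0.001] s 0.0 pred end a -0.000 w -0.007 th -0.013 maxw 0.12 later [-0.     0.002  0.005  0.004  0.003  0.002  0.002  0.002]
```

```bash
python3 -m handwheel '[[[0,0,0],[-0.0049,0,0]],[[0,0,0],[-0.0086,0,0]]]' | head -1; python3 ctl.py snap; python3 -m handwheel '[[[0,0,0],[-0.0008,0,0]],[[0,0,0],[0.0002,0,0]]]' | head -1; python3 ctl.py plan 0 0.4 2,2
```

```text
time_s: 9.4
meas t 9.40 alpha 0.0106 phi 0.0139 sph [-2.065e-01 -3.000e-04 -3.180e-01] 1571
time_s: 9.65
meas t 9.65 alpha 0.0029 phi 0.0121 sph [-0.2063  0.0021 -0.3179] 1579
fit now 9.70 a 0.0035 w 0.0177 b -0.00085 res [-0.0002  0.0005 -0.0003  0.0001 -0.    ]
[[[0.0,0.0,0.0],[0.003,0.0,0.0]],[[0.0,0.0,0.0],[0.0052,0.0,0.0]]]
[[[0.0,0.0,0.0],[0.0005,0.0,0.0]],[[0.0,0.0,0.0],[-0.0001,0.0,-0.0]]]
phi [ 0.003 -0.004 -0.006 -0.004 -0.001  0.002  0.004  0.005  0.005] s 0.0 pred end a 0.008 w -0.017 th 0.011 maxw 0.03 later [ 0.008  0.003 -0.001 -0.002 -0.002 -0.002 -0.002 -0.003]
```

```bash
python3 -m handwheel '[[[0,0,0],[0.003,0,0]],[[0,0,0],[0.0052,0,0]]]' | head -1; python3 ctl.py snap; python3 -m handwheel '[[[0,0,0],[0.0005,0,0]],[[0,0,0],[-0.0001,0,0]]]' | head -1; python3 ctl.py plan 0 0.4 3,3
```

```text
time_s: 9.9
meas t 9.90 alpha 0.0091 phi -0.0048 sph [-2.064e-01  2.000e-04 -3.180e-01] 1583
time_s: 10.15
meas t 10.15 alpha 0.0075 phi -0.0037 sph [-0.2064  0.0007 -0.3179] 1575
fit now 10.20 a 0.0068 w -0.0213 b -0.00088 res [-0.0002  0.0003  0.0002 -0.0007  0.0003]
[[[0.0,0.0,0.0],[-0.0012,0.0,0.0]],[[0.0,0.0,0.0],[-0.0022,0.0,0.0]],[[0.0,0.0,0.0],[-0.0027,0.0,0.0]]]
[[[0.0,0.0,0.0],[-0.0001,0.0,0.0]],[[0.0,0.0,0.0],[0.0002,0.0,0.0]],[[0.0,0.0,0.0],[0.0005,0.0,0.0]]]
phi [-0.     0.003  0.005  0.005  0.004  0.003  0.002  0.002  0.002  0.002
  0.002] s 0.0 pred end a 0.001 w 0.003 th -0.003 maxw 0.02 later [0.001 0.001 0.001 0.001 0.    0.    0.001 0.001]
```

```bash
python3 -m handwheel '[[[0,0,0],[-0.0012,0,0]],[[0,0,0],[-0.0022,0,0]],[[0,0,0],[-0.0027,0,0]]]' | head -1; python3 ctl.py snap; python3 -m handwheel '[[[0,0,0],[-0.0001,0,0]],[[0,0,0],[0.0002,0,0]],[[0,0,0],[0.0005,0,0]]]' | head -1; python3 ctl.py plan 0 0.4 3,3
```

```text
time_s: 10.5
meas t 10.50 alpha -0.0030 phi 0.0050 sph [-0.2063  0.0039 -0.3179] 1567
time_s: 10.85
meas t 10.85 alpha -0.0083 phi 0.0031 sph [-0.2063  0.0056 -0.3179] 1573
fit now 10.90 a -0.0090 w -0.0137 b -0.00103 res [ 0.0001 -0.0002  0.      0.    ]
[[[0.0,0.0,0.0],[-0.0012,0.0,0.0]],[[0.0,0.0,0.0],[-0.0019,0.0,0.0]],[[0.0,0.0,0.0],[-0.0021,0.0,0.0]]]
[[[0.0,0.0,0.0],[0.0006,-0.0,0.0]],[[0.0,0.0,0.0],[0.0014,0.0,0.0]],[[0.0,0.0,0.0],[0.0021,0.0,0.0]]]
phi [0.007 0.009 0.01  0.008 0.005 0.003 0.002 0.002 0.002 0.002 0.002] s 0.0 pred end a -0.003 w 0.018 th -0.006 maxw 0.02 later [-0.003 -0.001 -0.    -0.001 -0.001 -0.001 -0.001 -0.001]
```

```bash
python3 -m handwheel '[[[0,0,0],[-0.0012,0,0]],[[0,0,0],[-0.0019,0,0]],[[0,0,0],[-0.0021,0,0]]]' | head -1; python3 ctl.py snap; python3 -m handwheel '[[[0,0,0],[0.0006,0,0]],[[0,0,0],[0.0014,0,0]],[[0,0,0],[0.0021,0,0]]]' | head -1; python3 ctl.py plan 0 0.4 3,3 go
```

```text
time_s: 11.2
meas t 11.20 alpha -0.0086 phi 0.0098 sph [-0.2062  0.0056 -0.3178] 1575
time_s: 11.55
meas t 11.55 alpha -0.0013 phi 0.0029 sph [-0.2064  0.0034 -0.318 ] 1567
fit now 11.60 a -0.0003 w 0.0179 b -0.00112 res [ 0.     -0.0002  0.0001]
[[[-0.0,-0.0001,-0.0],[-0.0,-0.0,0.0]],[[-0.0001,-0.0006,-0.0],[-0.0004,-0.0,0.0]],[[-0.0002,-0.0019,-0.0],[-0.0012,-0.0,0.0]]]
[[[-0.0005,-0.0043,-0.0],[-0.001,-0.0,0.0001]],[[-0.001,-0.0091,-0.0001],[-0.002,-0.0,0.0001]],[[-0.0018,-0.0156,-0.0001],[-0.0026,-0.0,0.0001]]]
phi [0.003 0.004 0.007 0.01  0.013 0.015 0.016 0.016 0.016 0.016 0.018] s 0.018 pred end a 0.001 w 0.049 th -0.014 maxw 0.04 later [ 0.001 -0.001 -0.002 -0.004 -0.002  0.004  0.009 -0.008]
```

```bash
python3 - <<'E'
from ctl import *
for k in('t','phi','s'): st[k]=st[k][:-7]
print(st['t'][-2:],st['phi'][-2:],st['s'][-1])
save(*pose(st['phi'][-1],st['s'][-1]));st['sg']=None;json.dump(st,open(S,'w'))
E
sed -i 's/T=5\./T=8./' ctl.py; python3 ctl.py plan 0 0.4 4,4 go
```

```text
[11.549999999999999, 11.6] [0.003223736117480919, 0.003223736117480919] 0.0
meas t 11.60 alpha -0.0001 phi 0.0029 sph [-0.2063  0.003  -0.3179] 1569
fit now 11.65 a 0.0006 w 0.0159 b -0.00114 res [ 0.     -0.0001  0.0002 -0.0001]
[[[-0.0,-0.0,-0.0],[0.0003,-0.0,0.0]],[[-0.0,-0.0001,-0.0],[0.0005,-0.0,0.0]],[[-0.0001,-0.0005,-0.0],[0.0004,-0.0,0.0]],[[-0.0001,-0.0011,-0.0],[-0.0,-0.0,0.0]]]
[[[-0.0002,-0.0018,-0.0],[-0.0005,-0.0,0.0]],[[-0.0004,-0.0035,-0.0],[-0.0009,-0.0,0.0]],[[-0.0007,-0.0059,-0.0],[-0.0012,-0.0,0.0001]],[[-0.001,-0.0088,-0.0],[-0.0014,-0.0,0.0001]]]
phi [0.002 0.002 0.002 0.003 0.005 0.006 0.007 0.008 0.008 0.008 0.008 0.008
 0.008] s 0.01 pred end a 0.000 w 0.022 th -0.008 maxw 0.02 later [ 0.    -0.001 -0.001 -0.001 -0.001  0.002  0.005 -0.003]
```

```bash
python3 -m handwheel '[[[0,0,0],[0.0003,0,0]],[[0,-0.0001,0],[0.0005,0,0]],[[-0.0001,-0.0005,0],[0.0004,0,0]],[[-0.0001,-0.0011,0],[0,0,0]]]' | head -1; python3 ctl.py snap; python3 -m handwheel '[[[-0.0002,-0.0018,0],[-0.0005,0,0]],[[-0.0004,-0.0035,0],[-0.0009,0,0]],[[-0.0007,-0.0059,0],[-0.0012,0,0.0001]],[[-0.001,-0.0088,0],[-0.0014,0,0.0001]]]' | head -1; python3 ctl.py plan 0 0.4 3,3
```

```text
time_s: 12.05
meas t 12.05 alpha 0.0020 phi 0.0032 sph [-0.2061  0.0024 -0.318 ] 1574
time_s: 12.5
meas t 12.50 alpha 0.0004 phi 0.0076 sph [-0.2064  0.0029 -0.3179] 1558
fit now 12.55 a 0.0025 w 0.0547 b -0.00111 res [ 0.0001 -0.0002  0.0001 -0.    ]
[[[-0.0007,-0.0058,-0.0001],[0.0017,-0.0,0.0]],[[-0.0012,-0.0105,-0.0001],[0.0027,-0.0,0.0001]],[[-0.0018,-0.0161,-0.0002],[0.0026,-0.0,0.0001]]]
[[[-0.0012,-0.0099,0.0001],[-0.001,-0.0,0.0001]],[[-0.002,-0.0175,0.0001],[-0.0022,-0.0,0.0002]],[[-0.003,-0.026,0.0001],[-0.0031,-0.0,0.0002]]]
phi [ 0.002 -0.001 -0.     0.003  0.006  0.009  0.011  0.011  0.01   0.009
  0.009] s 0.053 pred end a 0.001 w 0.037 th -0.009 maxw 0.07 later [ 0.001 -0.005 -0.007 -0.008 -0.009 -0.008 -0.01  -0.028]
```

```bash
python3 -m handwheel '[[[-0.0007,-0.0058,-0.0001],[0.0017,0,0]],[[-0.0012,-0.0105,-0.0001],[0.0027,0,0.0001]],[[-0.0018,-0.0161,-0.0002],[0.0026,0,0.0001]]]' | head -1; python3 ctl.py snap; python3 -m handwheel '[[[-0.0012,-0.0099,0.0001],[-0.001,0,0.0001]],[[-0.002,-0.0175,0.0001],[-0.0022,0,0.0002]],[[-0.003,-0.026,0.0001],[-0.0031,0,0.0002]]]' | head -1; python3 ctl.py plan 0 0.4 3,3
```

```text
time_s: 12.85
meas t 12.85 alpha -0.0064 phi -0.0008 sph [-0.2062  0.005  -0.318 ] 1565
time_s: 13.2
meas t 13.20 alpha -0.0383 phi 0.0093 sph [-0.2063  0.0148 -0.3177] 1567
fit now 13.25 a -0.0386 w 0.0181 b -0.00123 res [ 0.0001 -0.0002  0.0001]
[[[-0.0016,-0.0144,-0.0002],[-0.0044,-0.0,0.0002]],[[-0.0029,-0.0251,-0.0003],[-0.007,-0.0,0.0003]],[[-0.0042,-0.0367,-0.0004],[-0.0066,-0.0,0.0004]]]
[[[-0.0022,-0.019,-0.0005],[0.0024,-0.0,0.0001]],[[-0.0038,-0.0327,-0.001],[0.0052,-0.0,0.0002]],[[-0.0055,-0.0472,-0.0014],[0.0074,-0.0,0.0004]]]
phi [0.023 0.031 0.03  0.022 0.013 0.007 0.003 0.002 0.002 0.004 0.007] s 0.139 pred end a -0.017 w 0.157 th -0.024 maxw 0.16 later [-0.017 -0.011 -0.011 -0.017 -0.024 -0.029 -0.041 -0.076]
```

```bash
python3 - <<'E'
s=open('ctl.py').read()
s=s.replace("y=np.interp(t,tt,ss)*(pB-pA)[1]","te=t[0]+dt*np.arange(-NP,n+2+NP);y=np.interp(te,tt,ss)*(pB-pA)[1]")
s=s.replace("np.convolve(np.pad(y,8,mode='edge'),np.ones(17)/17,'valid')","np.convolve(y,np.ones(2*NP+1)/(2*NP+1),'valid')")
s=s.replace("    n=int(round","    NP=int(round(TS/dt));n=int(round").replace("S='st.json'","S='st.json';TS=.04")
open('ctl.py','w').write(s)
E
cat > refit2.py <<'E'
import ctl
from ctl import *
def run(t0,ts):
    ctl.TS=ts
    ms=np.array([m for m in st['m'] if m[0]>=t0]);now=ms[-1,0]+.001
    def f(x):
        ctl.ML=x[2]
        t,A,_=sim(x[0],x[1],x[3],ms[0,0],now,st['t'],st['phi'],st['s'])
        return np.r_[(np.interp(ms[:,0],t,A)-ms[:,1])/.002,(x[2]-.043)/.03,(x[3]+.0011)/.0003]
    r=least_squares(f,[ms[0,1],.0,.043,-.001],x_scale=[.01,.1,.02,.001],diff_step=1e-3)
    print(ts,r.x.round(5),r.cost,(r.fun[:len(ms)]*.002).round(4))
for ts in (.01,.04,.08): run(11.1,ts)
E
python3 refit2.py; python3 -c "
from ctl import *
print(observe()['position'],load()[0],pose(0,st['s'][-7])[0],pose(0,st['s'][-8])[0])"
```

```text
0.01 [-0.00855  0.01266  0.0447  -0.00109] 0.04365890420017747 [ 0.      0.0001 -0.0002  0.0003  0.     -0.0004  0.0001]
0.04 [-0.00854  0.01264  0.04505 -0.00109] 0.05504910971309119 [ 0.      0.0001 -0.0002  0.0003  0.0002 -0.0005  0.0002]
0.08 [-0.00854  0.01279  0.0454  -0.0011 ] 0.05026633118868829 [ 0.      0.0001 -0.0002  0.0002  0.0002 -0.0005  0.0002]
[0.49460184 0.20188715 0.24431292] [0.49524302 0.16060705 0.2438045 ] [0.4944933  0.19559247 0.2438    ] [0.49434297 0.20283628 0.2438    ]
```

```bash
python3 - <<'E'
s=open('ctl.py').read()
s=s.replace("FR,ML,L,C0=.0137,.35,.43,.004,.0005,.043","FR,ML,L,C0=.0137,.35,.43,.004,.0005,.0448").replace("win=1.05","win=1.7")
s=s.replace("        return tt,pp,sv\n","        tt.append(ts[-1]+.2);pp.append(pp[-1]);sv.append(float(sprog(ts[-1]+.2,T)))\n        return tt,pp,sv\n")
open('ctl.py','w').write(s)
from ctl import *
for k in('t','phi','s'): st[k]=st[k][:-7]
print(st['t'][-2:],st['phi'][-2:],st['s'][-1])
save(*pose(st['phi'][-1],st['s'][-1]));json.dump(st,open(S,'w'))
E
python3 ctl.py plan 0 0.4 3,3
```

```text
[13.2, 13.25] [0.009269917030820004, 0.009269917030820004] 0.05323238855361928
meas t 13.25 alpha -0.0394 phi 0.0089 sph [-0.2065  0.0152 -0.318 ] 1569
fit now 13.30 a -0.0380 w 0.0164 b -0.00118 res [-0.0001  0.0005 -0.0004 -0.0004  0.0004]
[[[-0.0022,-0.0196,-0.0002],[-0.0039,-0.0,0.0002]],[[-0.0035,-0.0308,-0.0003],[-0.0059,-0.0,0.0003]],[[-0.0049,-0.0428,-0.0004],[-0.0053,-0.0,0.0004]]]
[[[-0.0023,-0.0196,-0.0005],[0.0022,-0.0,0.0001]],[[-0.0039,-0.0338,-0.0009],[0.0046,-0.0,0.0003]],[[-0.0056,-0.0487,-0.0013],[0.0063,-0.0,0.0004]]]
phi [0.021 0.028 0.026 0.019 0.012 0.006 0.003 0.003 0.004 0.005 0.006] s 0.147 pred end a -0.015 w 0.159 th -0.021 maxw 0.18 later [-0.015 -0.01  -0.01  -0.015 -0.022 -0.031 -0.044 -0.065]
```

```bash
sed -i 's/tt,pp,sv,.01)/tt,pp,sv,.005)/; s/(A-ref)\[::5\]/(A-ref)[::10]/' ctl.py; python3 -m handwheel '[[[-0.0022,-0.0196,-0.0002],[-0.0039,0,0.0002]],[[-0.0035,-0.0308,-0.0003],[-0.0059,0,0.0003]],[[-0.0049,-0.0428,-0.0004],[-0.0053,0,0.0004]]]' | head -1; python3 ctl.py snap; python3 -m handwheel '[[[-0.0023,-0.0196,-0.0005],[0.0022,0,0.0001]],[[-0.0039,-0.0338,-0.0009],[0.0046,0,0.0003]],[[-0.0056,-0.0487,-0.0013],[0.0063,0,0.0004]]]' | head -1; time python3 ctl.py plan 0 0.4 3,3
```

```text
time_s: 13.6
meas t 13.60 alpha -0.0928 phi 0.0259 sph [-0.2063  0.0316 -0.3166] 1558
time_s: 13.95
meas t 13.95 alpha -0.1527 phi 0.0054 sph [-0.2065  0.0499 -0.3142] 1538
fit now 14.00 a -0.1574 w -0.0541 b -0.00112 res [ 0.0002 -0.0006 -0.0004  0.0005  0.0006 -0.0003]
[[[-0.0028,-0.0239,-0.0001],[-0.0218,-0.0,0.0002]],[[-0.0048,-0.0408,-0.0002],[-0.0341,-0.0,0.0003]],[[-0.0069,-0.0585,-0.0003],[-0.0315,-0.0,0.0005]]]
[[[-0.0033,-0.0275,-0.0029],[0.0123,-0.0001,0.0002]],[[-0.0055,-0.0467,-0.0049],[0.0261,-0.0001,0.0004]],[[-0.0079,-0.0664,-0.007],[0.0363,-0.0001,0.0005]]]
phi [ 0.075  0.113  0.105  0.067  0.023 -0.009 -0.023 -0.023 -0.016 -0.007
  0.002] s 0.275 pred end a -0.055 w 0.447 th -0.046 maxw 0.43 later [-0.055 -0.013 -0.    -0.003 -0.006 -0.005 -0.002 -0.001]
real	0m3.869s
user	0m1.627s
sys	0m0.087s
```

```bash
python3 - <<'E'
from ctl import *
for k in('t','phi','s'): st[k]=st[k][:-7]
i=[j for j,t in enumerate(st['t']) if t>13.1];print([(round(st['t'][j],3),round(st['phi'][j],4),round(st['s'][j],4)) for j in i])
print(st['m'][-4:])
for a,w,t0 in((-.038,.0164,13.3),):
    t,A,W=sim(a,w,-.00118,t0,14.0,st['t'],st['phi'],st['s']);print(A[::10].round(3),W[::10].round(3))
ms=[m for m in st['m'] if m[0]>12.2];t0=ms[0][0]
f=lambda x:(lambda r:np.interp([m[0] for m in ms],r[0],r[1])-[m[1] for m in ms])(sim(*x,t0,14.01,st['t'],st['phi'],st['s']))
r=least_squares(f,[0,.0,-.001],diff_step=1e-3,x_scale=[.01,.1,.002]);t,A,W=sim(*r.x,t0,14.0,st['t'],st['phi'],st['s'])
print(r.x,r.fun);j=t>13.15;print(np.c_[t,A,W][j][::10].round(3))
E
```

```text
[(13.2, 0.0093, 0.0532), (13.25, 0.0093, 0.0532), (13.3, 0.0093, 0.0532), (13.4, 0.0214, 0.0733), (13.5, 0.0279, 0.0847), (13.6, 0.026, 0.097), (13.65, 0.026, 0.097), (13.75, 0.0191, 0.1171), (13.85, 0.0115, 0.1316), (13.95, 0.006, 0.1469), (14.0, 0.006, 0.1469)]
[[13.2, -0.038254192120535914, 0.009342884646622345], [13.25, -0.039403780905768626, 0.008902938826147412], [13.6, -0.09284910177579908, 0.025869848587250836], [13.95, -0.15267835047335293, 0.005403077722701385]]
[-0.038 -0.042 -0.047 -0.047 -0.045 -0.043 -0.038 -0.03  -0.029 -0.029
 -0.027 -0.023 -0.02  -0.014 -0.002] [ 0.016 -0.136 -0.059  0.029  0.04   0.047  0.155  0.122 -0.034  0.02
  0.073  0.069  0.061  0.172  0.298]
[ 0.00061091  0.0286199  -0.00112016] [ 0.00019676 -0.00065004 -0.00040993  0.00052108  0.00058944 -0.00025202]
[[13.155 -0.035 -0.113]
 [13.205 -0.039 -0.039]
 [13.255 -0.039  0.023]
 [13.305 -0.042 -0.15 ]
 [13.355 -0.054 -0.297]
 [13.405 -0.067 -0.213]
 [13.455 -0.075 -0.137]
 [13.505 -0.082 -0.133]
 [13.555 -0.089 -0.13 ]
 [13.605 -0.092 -0.02 ]
 [13.655 -0.095 -0.093]
 [13.705 -0.104 -0.244]
 [13.755 -0.115 -0.201]
 [13.805 -0.124 -0.172]
 [13.855 -0.133 -0.2  ]
 [13.905 -0.144 -0.233]
 [13.955 -0.154 -0.136]]
```

```bash
python3 - <<'E'
s=open('ctl.py').read()
s=s.replace("te=t[0]+dt*np.arange(-NP,n+2+NP)","te=t[0]+dt*np.arange(-2*NP-2,n+4)").replace("ac=np.gradient(np.gradient(y,dt),dt)","ac=np.gradient(np.gradient(y,dt),dt)[2:-2]").replace("TS=.04","TS=.02")
s=s.replace("return x**3*(10-15*x+6*x*x)","return st['s0']+(1-st['s0'])*x**3*(10-15*x+6*x*x)").replace("st['sg']=now","st['sg']=now;st['s0']=st['s'][-1]")
open('ctl.py','w').write(s)
from ctl import *
for k in('t','phi','s'): st[k]=st[k][:-7]
print(st['t'][-2:],st['phi'][-2:],st['s'][-1])
st['sg']=None;save(*pose(st['phi'][-1],st['s'][-1]));json.dump(st,open(S,'w'))
E
python3 ctl.py plan 0 0.35 2,2
```

```text
[13.95, 14.0] [0.006004612423796673, 0.006004612423796673] 0.14694117980957014
meas t 14.00 alpha -0.1591 phi 0.0044 sph [-0.2069  0.0519 -0.3139] 1527
fit now 14.05 a -0.1632 w -0.0935 b -0.00121 res [ 0.0002 -0.0004 -0.0001 -0.0005  0.0009  0.     -0.0003]
[[[0.0,0.0,0.0],[-0.0211,0.0,0.0]],[[0.0,0.0,0.0],[-0.0318,-0.0,0.0]]]
[[[0.0,0.0,0.0],[0.0055,0.0,0.0]],[[0.0,0.0,0.0],[0.0186,-0.0,0.0]]]
phi [ 0.072  0.106  0.089  0.047  0.007 -0.019 -0.03  -0.028 -0.019] s 0.147 pred end a -0.119 w 0.333 th -0.167 maxw 0.33 later [-0.119 -0.05  -0.006  0.004 -0.001 -0.005 -0.003 -0.001]
```

```bash
python3 -m handwheel '[[[0,0,0],[-0.0211,0,0]],[[0,0,0],[-0.0318,0,0]]]' | head -1; python3 ctl.py snap; python3 -m handwheel '[[[0,0,0],[0.0055,0,0]],[[0,0,0],[0.0186,0,0]]]' | head -1; python3 ctl.py plan 0 0.4 2,2
```

```text
time_s: 14.25
meas t 14.25 alpha -0.1755 phi 0.1078 sph [-0.2065  0.0569 -0.3131] 1550
time_s: 14.5
meas t 14.50 alpha -0.1270 phi 0.0448 sph [-0.2065  0.0421 -0.3153] 1558
fit now 14.55 a -0.1100 w 0.3223 b -0.00152 res [-0.0003 -0.0003  0.002  -0.     -0.0007 -0.0021  0.0012]
[[[0.0,0.0,0.0],[0.0109,0.0,0.0]],[[0.0,0.0,0.0],[0.0193,0.0,0.0]]]
[[[0.0,0.0,0.0],[0.0022,0.0,0.0]],[[0.0,0.0,0.0],[0.0003,0.0,0.0]]]
phi [ 0.013 -0.013 -0.02  -0.014 -0.004  0.006  0.011  0.013  0.012] s 0.147 pred end a -0.014 w 0.058 th 0.000 maxw 0.33 later [-0.014 -0.011 -0.014 -0.012 -0.007 -0.003 -0.001 -0.001]
```

```bash
python3 -m handwheel '[[[0,0,0],[0.0109,0,0]],[[0,0,0],[0.0193,0,0]]]' | head -1; python3 ctl.py snap; python3 -m handwheel '[[[0,0,0],[0.0022,0,0]],[[0,0,0],[0.0003,0,0]]]' | head -1; python3 ctl.py plan 0 0.4 2,2
```

```text
time_s: 14.75
meas t 14.75 alpha -0.0533 phi -0.0148 sph [-0.2063  0.0194 -0.3175] 1557
time_s: 15.0
meas t 15.00 alpha -0.0257 phi -0.0138 sph [-0.2066  0.0109 -0.3176] 1554
fit now 15.05 a -0.0250 w -0.0119 b -0.00194 res [-0.0003  0.0009  0.0004 -0.0011  0.0003 -0.001   0.0005]
[[[0.0,0.0,0.0],[-0.0071,0.0,0.0]],[[0.0,0.0,0.0],[-0.0122,0.0,0.0]]]
[[[0.0,0.0,0.0],[-0.0009,0.0,0.0]],[[0.0,0.0,0.0],[0.0012,0.0,0.0]]]
phi [ 0.008  0.024  0.027  0.021  0.012  0.004 -0.    -0.001 -0.   ] s 0.147 pred end a -0.026 w 0.054 th -0.047 maxw 0.05 later [-0.026 -0.013 -0.002  0.001 -0.    -0.001 -0.001 -0.   ]
```

```bash
python3 -m handwheel '[[[0,0,0],[-0.0071,0,0]],[[0,0,0],[-0.0122,0,0]]]' | head -1; python3 ctl.py snap; python3 -m handwheel '[[[0,0,0],[-0.0009,0,0]],[[0,0,0],[0.0012,0,0]]]' | head -1; python3 ctl.py plan 0 0.4 3,3
```

```text
time_s: 15.25
meas t 15.25 alpha -0.0311 phi 0.0259 sph [-0.2062  0.0126 -0.3177] 1574
time_s: 15.5
meas t 15.50 alpha -0.0193 phi 0.0202 sph [-0.2064  0.009  -0.3178] 1563
fit now 15.55 a -0.0173 w 0.0789 b -0.00182 res [ 0.0008  0.0001 -0.0017 -0.0002 -0.0009  0.0015  0.0023 -0.0017]
[[[0.0,0.0,0.0],[0.0043,0.0,0.0]],[[0.0,0.0,0.0],[0.0077,0.0,0.0]],[[0.0,0.0,0.0],[0.0088,0.0,0.0]]]
[[[0.0,0.0,0.0],[-0.0008,0.0,0.0]],[[0.0,0.0,0.0],[-0.0024,0.0,0.0]],[[0.0,0.0,0.0],[-0.0038,0.0,0.0]]]
phi [ 0.007 -0.004 -0.007 -0.005  0.     0.005  0.008  0.009  0.009  0.008
  0.007] s 0.147 pred end a 0.000 w -0.021 th -0.004 maxw 0.09 later [ 0.    -0.003 -0.003 -0.001 -0.    -0.    -0.    -0.   ]
```

```bash
python3 -m handwheel '[[[0,0,0],[0.0043,0,0]],[[0,0,0],[0.0077,0,0]],[[0,0,0],[0.0088,0,0]]]' | head -1; python3 ctl.py snap; python3 -m handwheel '[[[0,0,0],[-0.0008,0,0]],[[0,0,0],[-0.0024,0,0]],[[0,0,0],[-0.0038,0,0]]]' | head -1; python3 ctl.py plan 0 0.4 3,3 go
```

```text
time_s: 15.85
meas t 15.85 alpha 0.0180 phi -0.0078 sph [-0.2066 -0.0025 -0.3177] 1552
time_s: 16.2
meas t 16.20 alpha 0.0364 phi 0.0051 sph [-0.2066 -0.0082 -0.3176] 1566
fit now 16.25 a 0.0407 w 0.0791 b -0.00108 res [-0.0002 -0.0001  0.0014  0.0005 -0.0017  0.0005]
[[[-0.0,-0.0,-0.0],[0.0076,0.0,0.0]],[[-0.0,-0.0001,-0.0],[0.012,0.0,0.0]],[[-0.0,-0.0004,-0.0],[0.0111,0.0,0.0]]]
[[[-0.0002,-0.001,0.0],[-0.0043,0.0,0.0]],[[-0.0003,-0.002,0.0001],[-0.0093,0.0,0.0]],[[-0.0005,-0.0035,0.0001],[-0.013,0.0,0.0]]]
phi [-0.019 -0.033 -0.03  -0.017 -0.001  0.011  0.016  0.017  0.015  0.012
  0.009] s 0.151 pred end a 0.016 w -0.095 th 0.005 maxw 0.12 later [ 0.016  0.002 -0.001  0.001  0.002  0.001  0.001  0.   ]
```

```bash
sed -i "s#(x\[2\]-st\['b'\])/.0008#(x[2]+.0011)/.0003#" ctl.py; python3 -m handwheel '[[[0,0,0],[0.0076,0,0]],[[0,-0.0001,0],[0.012,0,0]],[[0,-0.0004,0],[0.0111,0,0]]]' | head -1; python3 ctl.py snap; python3 -m handwheel '[[[-0.0002,-0.001,0],[-0.0043,0,0]],[[-0.0003,-0.002,0.0001],[-0.0093,0,0]],[[-0.0005,-0.0035,0.0001],[-0.013,0,0]]]' | head -1; python3 ctl.py plan 0 0.4 2,2
```

```text
time_s: 16.55
meas t 16.55 alpha 0.0522 phi -0.0306 sph [-0.2065 -0.0131 -0.3173] 1559
time_s: 16.9
meas t 16.90 alpha 0.0122 phi 0.0118 sph [-0.2067 -0.0008 -0.3176] 1558
fit now 16.95 a 0.0087 w -0.0664 b -0.00125 res [ 0.0003 -0.0009  0.0013 -0.0018  0.0006]
[[[-0.0003,-0.0032,-0.0],[-0.0021,-0.0,0.0001]],[[-0.0007,-0.006,-0.0001],[-0.003,-0.0,0.0001]]]
[[[-0.0006,-0.0054,-0.0001],[0.0006,-0.0,0.0]],[[-0.0011,-0.0098,-0.0002],[0.002,-0.0,0.0001]]]
phi [0.017 0.02  0.018 0.014 0.01  0.007 0.005 0.005 0.005] s 0.167 pred end a -0.006 w 0.025 th -0.020 maxw 0.10 later [-0.006 -0.001  0.002  0.002  0.001  0.     0.     0.   ]
```

```bash
python3 -m handwheel '[[[-0.0003,-0.0032,0],[-0.0021,0,0.0001]],[[-0.0007,-0.006,-0.0001],[-0.003,0,0.0001]]]' | head -1; python3 ctl.py snap; python3 -m handwheel '[[[-0.0006,-0.0054,-0.0001],[0.0006,0,0]],[[-0.0011,-0.0098,-0.0002],[0.002,0,0.0001]]]' | head -1; python3 ctl.py plan 0 0.4 3,3
```

```text
time_s: 17.15
meas t 17.15 alpha -0.0025 phi 0.0203 sph [-0.2067  0.0038 -0.3178] 1564
time_s: 17.4
meas t 17.40 alpha 0.0016 phi 0.0134 sph [-0.2065  0.0025 -0.3177] 1555
fit now 17.45 a 0.0056 w 0.1248 b -0.00107 res [-0.      0.0007 -0.0022  0.0018  0.0004 -0.0005]
[[[-0.0009,-0.0079,-0.0001],[0.0034,-0.0,0.0]],[[-0.0017,-0.014,-0.0002],[0.0057,-0.0,0.0001]],[[-0.0025,-0.0209,-0.0002],[0.006,-0.0,0.0001]]]
[[[-0.0013,-0.0117,0.0],[-0.0013,-0.0,0.0001]],[[-0.0024,-0.0205,0.0001],[-0.003,-0.0,0.0002]],[[-0.0035,-0.03,0.0001],[-0.0045,-0.0,0.0003]]]
phi [ 0.003 -0.004 -0.005 -0.001  0.005  0.009  0.012  0.012  0.011  0.01
  0.008] s 0.219 pred end a 0.003 w -0.023 th -0.006 maxw 0.12 later [ 0.003 -0.002 -0.001 -0.     0.     0.     0.     0.   ]
```

```bash
python3 -m handwheel '[[[-0.0009,-0.0079,-0.0001],[0.0034,0,0]],[[-0.0017,-0.014,-0.0002],[0.0057,0,0.0001]],[[-0.0025,-0.0209,-0.0002],[0.006,0,0.0001]]]' | head -1; python3 ctl.py snap; python3 -m handwheel '[[[-0.0013,-0.0117,0],[-0.0013,0,0.0001]],[[-0.0024,-0.0205,0.0001],[-0.003,0,0.0002]],[[-0.0035,-0.03,0.0001],[-0.0045,0,0.0003]]]' | head -1; python3 ctl.py plan 0 0.4 3,3
```

```text
time_s: 17.75
meas t 17.75 alpha 0.0141 phi -0.0054 sph [-0.2065 -0.0013 -0.3177] 1555
time_s: 18.1
meas t 18.10 alpha 0.0015 phi 0.0095 sph [-0.2064  0.0025 -0.3178] 1570
fit now 18.15 a 0.0056 w 0.1356 b -0.00101 res [-0.0008  0.0021  0.0004 -0.0005 -0.0015  0.0006]
[[[-0.0019,-0.0156,-0.0001],[-0.0002,-0.0,0.0001]],[[-0.0032,-0.027,-0.0002],[-0.0002,-0.0,0.0002]],[[-0.0046,-0.039,-0.0004],[-0.0,-0.0,0.0003]]]
[[[-0.0024,-0.0194,-0.0001],[0.0003,-0.0,0.0002]],[[-0.004,-0.0332,-0.0003],[0.0006,-0.0,0.0003]],[[-0.0057,-0.0476,-0.0004],[0.0007,-0.0,0.0004]]]
phi [0.01  0.01  0.009 0.008 0.007 0.007 0.007 0.006 0.006 0.006 0.006] s 0.308 pred end a -0.001 w 0.012 th -0.008 maxw 0.20 later [-0.001 -0.001  0.     0.     0.     0.     0.     0.   ]
```

```bash
python3 -m handwheel '[[[-0.0019,-0.0156,-0.0001],[-0.0002,0,0.0001]],[[-0.0032,-0.027,-0.0002],[-0.0002,0,0.0002]],[[-0.0046,-0.039,-0.0004],[0,0,0.0003]]]' | head -1; python3 ctl.py snap; python3 -m handwheel '[[[-0.0024,-0.0194,-0.0001],[0.0003,0,0.0002]],[[-0.004,-0.0332,-0.0003],[0.0006,0,0.0003]],[[-0.0057,-0.0476,-0.0004],[0.0007,0,0.0004]]]' | head -1; python3 ctl.py plan 0 0.4 3,3
```

```text
time_s: 18.45
meas t 18.45 alpha -0.0056 phi 0.0090 sph [-0.2064  0.0047 -0.3178] 1560
time_s: 18.8
meas t 18.80 alpha -0.0104 phi 0.0068 sph [-0.2065  0.0062 -0.3177] 1552
fit now 18.85 a -0.0038 w 0.2240 b -0.00114 res [ 0.0002 -0.0008  0.0007 -0.0003  0.0001]
[[[-0.0028,-0.0228,-0.0001],[-0.0012,-0.0,0.0002]],[[-0.0047,-0.0387,-0.0003],[-0.0018,-0.0,0.0004]],[[-0.0067,-0.0551,-0.0004],[-0.0017,-0.0,0.0005]]]
[[[-0.0031,-0.0255,-0.0003],[0.0008,-0.0,0.0002]],[[-0.0053,-0.0431,-0.0005],[0.0016,-0.0,0.0004]],[[-0.0075,-0.0611,-0.0007],[0.0022,-0.0,0.0005]]]
phi [0.011 0.013 0.012 0.01  0.007 0.005 0.004 0.004 0.003 0.003 0.003] s 0.427 pred end a -0.005 w 0.027 th -0.010 maxw 0.28 later [-0.005 -0.002 -0.     0.    -0.    -0.    -0.    -0.   ]
```

```bash
python3 -m handwheel '[[[-0.0028,-0.0228,-0.0001],[-0.0012,0,0.0002]],[[-0.0047,-0.0387,-0.0003],[-0.0018,0,0.0004]],[[-0.0067,-0.0551,-0.0004],[-0.0017,0,0.0005]]]' | head -1; python3 ctl.py snap; python3 -m handwheel '[[[-0.0031,-0.0255,-0.0003],[0.0008,0,0.0002]],[[-0.0053,-0.0431,-0.0005],[0.0016,0,0.0004]],[[-0.0075,-0.0611,-0.0007],[0.0022,0,0.0005]]]' | head -1; python3 ctl.py plan 0 0.4 4,4
```

```text
time_s: 19.15
meas t 19.15 alpha -0.0158 phi 0.0123 sph [-0.2068  0.0079 -0.3177] 1540
time_s: 19.5
meas t 19.50 alpha -0.0165 phi 0.0051 sph [-0.2068  0.0081 -0.3175] 1557
fit now 19.55 a -0.0082 w 0.2808 b -0.00122 res [ 0.0002 -0.0004 -0.0003 -0.0001  0.0002]
[[[-0.0034,-0.0276,-0.0002],[-0.0018,-0.0,0.0003]],[[-0.0058,-0.0464,-0.0003],[-0.0028,-0.0,0.0004]],[[-0.0081,-0.0654,-0.0004],[-0.0024,-0.0,0.0006]],[[-0.0105,-0.0846,-0.0005],[-0.0013,-0.0,0.0008]]]
[[[-0.0037,-0.029,-0.0003],[0.0012,-0.0,0.0002]],[[-0.0062,-0.0485,-0.0004],[0.0021,-0.0,0.0004]],[[-0.0086,-0.068,-0.0006],[0.0025,-0.0,0.0005]],[[-0.0111,-0.0875,-0.0008],[0.0026,-0.0,0.0007]]]
phi [0.011 0.014 0.013 0.01  0.006 0.003 0.002 0.001 0.002 0.002 0.002 0.002
 0.002] s 0.603 pred end a -0.002 w 0.016 th -0.004 maxw 0.33 later [-0.002 -0.002 -0.001 -0.    -0.    -0.    -0.    -0.   ]
```

```bash
python3 -m handwheel '[[[-0.0034,-0.0276,-0.0002],[-0.0018,0,0.0003]],[[-0.0058,-0.0464,-0.0003],[-0.0028,0,0.0004]],[[-0.0081,-0.0654,-0.0004],[-0.0024,0,0.0006]],[[-0.0105,-0.0846,-0.0005],[-0.0013,0,0.0008]]]' | head -1; python3 ctl.py snap; python3 -m handwheel '[[[-0.0037,-0.029,-0.0003],[0.0012,0,0.0002]],[[-0.0062,-0.0485,-0.0004],[0.0021,0,0.0004]],[[-0.0086,-0.068,-0.0006],[0.0025,0,0.0005]],[[-0.0111,-0.0875,-0.0008],[0.0026,0,0.0007]]]' | head -1; python3 ctl.py plan 0 0.4 4,4
```

```text
time_s: 19.95
meas t 19.95 alpha -0.0234 phi 0.0093 sph [-0.2066  0.0102 -0.3174] 1556
time_s: 20.4
meas t 20.40 alpha -0.0375 phi 0.0012 sph [-0.2068  0.0146 -0.3173] 1553
fit now 20.45 a -0.0310 w 0.2397 b -0.00141 res [ 0.0001  0.0002 -0.0009 -0.001   0.0005]
[[[-0.0038,-0.029,-0.0],[-0.0072,-0.0,0.0003]],[[-0.0062,-0.0482,-0.0001],[-0.0112,-0.0,0.0004]],[[-0.0087,-0.0672,-0.0001],[-0.0105,-0.0,0.0006]],[[-0.0111,-0.086,-0.0001],[-0.0068,-0.0,0.0007]]]
[[[-0.0036,-0.0276,-0.0006],[0.0043,-0.0,0.0003]],[[-0.006,-0.0456,-0.0011],[0.0077,-0.0,0.0004]],[[-0.0083,-0.0631,-0.0015],[0.0094,-0.0,0.0006]],[[-0.0105,-0.0802,-0.0018],[0.0097,-0.0,0.0007]]]
phi [ 0.024  0.037  0.034  0.023  0.009 -0.001 -0.007 -0.008 -0.006 -0.003
 -0.001  0.     0.001] s 0.774 pred end a -0.003 w 0.040 th 0.005 maxw 0.39 later [-0.003 -0.    -0.001 -0.001 -0.001 -0.    -0.    -0.   ]
```

```bash
python3 -m handwheel '[[[-0.0038,-0.029,0],[-0.0072,0,0.0003]],[[-0.0062,-0.0482,-0.0001],[-0.0112,0,0.0004]],[[-0.0087,-0.0672,-0.0001],[-0.0105,0,0.0006]],[[-0.0111,-0.086,-0.0001],[-0.0068,0,0.0007]]]' | head -1; python3 ctl.py snap; python3 -m handwheel '[[[-0.0036,-0.0276,-0.0006],[0.0043,0,0.0003]],[[-0.006,-0.0456,-0.0011],[0.0077,0,0.0004]],[[-0.0083,-0.0631,-0.0015],[0.0094,0,0.0006]],[[-0.0105,-0.0802,-0.0018],[0.0097,0,0.0007]]]' | head -1; python3 ctl.py plan 0 0.4 3,3
```

```text
time_s: 20.85
meas t 20.85 alpha -0.0515 phi 0.0218 sph [-0.2071  0.0189 -0.3169] 1561
time_s: 21.3
meas t 21.30 alpha -0.0419 phi -0.0080 sph [-0.2068  0.0159 -0.3173] 1574
fit now 21.35 a -0.0362 w 0.2010 b -0.00147 res [ 0.0004 -0.0011 -0.0013  0.0006]
[[[-0.0034,-0.0248,0.0002],[-0.0084,-0.0,0.0002]],[[-0.0055,-0.0407,0.0003],[-0.0137,-0.0,0.0004]],[[-0.0075,-0.056,0.0004],[-0.0141,-0.0,0.0005]]]
[[[-0.003,-0.0218,-0.0008],[0.004,-0.0001,0.0002]],[[-0.0048,-0.0355,-0.0013],[0.009,-0.0001,0.0003]],[[-0.0066,-0.0486,-0.0018],[0.0129,-0.0001,0.0004]]]
phi [ 0.019  0.035  0.036  0.024  0.008 -0.004 -0.01  -0.011 -0.009 -0.006
 -0.003] s 0.881 pred end a -0.018 w 0.108 th -0.014 maxw 0.30 later [-0.018 -0.003  0.001 -0.    -0.002 -0.001 -0.001 -0.   ]
```

```bash
sed -i "s#(x\[2\]+.0011)/.0003#(x[2]-st['b'])/.0004#" ctl.py; python3 -m handwheel '[[[-0.0034,-0.0248,0.0002],[-0.0084,0,0.0002]],[[-0.0055,-0.0407,0.0003],[-0.0137,0,0.0004]],[[-0.0075,-0.056,0.0004],[-0.0141,0,0.0005]]]' | head -1; python3 ctl.py snap; python3 -m handwheel '[[[-0.003,-0.0218,-0.0008],[0.004,-0.0001,0.0002]],[[-0.0048,-0.0355,-0.0013],[0.009,-0.0001,0.0003]],[[-0.0066,-0.0486,-0.0018],[0.0129,-0.0001,0.0004]]]' | head -1; python3 ctl.py plan 0 0.4 3,3
```

```text
time_s: 21.65
meas t 21.65 alpha -0.0685 phi 0.0367 sph [-0.207   0.0241 -0.3167] 1564
time_s: 22.0
meas t 22.00 alpha -0.0538 phi -0.0054 sph [-0.2068  0.0196 -0.317 ] 1576
fit now 22.05 a -0.0477 w 0.1960 b -0.00183 res [ 0.0001  0.0001 -0.0017  0.0009 -0.0001]
[[[-0.0025,-0.0183,0.0001],[-0.0065,0.0,0.0002]],[[-0.004,-0.0296,0.0001],[-0.0104,0.0,0.0003]],[[-0.0055,-0.0402,0.0002],[-0.01,0.0,0.0004]]]
[[[-0.002,-0.0145,-0.0004],[0.0031,0.0,0.0001]],[[-0.0032,-0.0232,-0.0006],[0.0068,0.0,0.0002]],[[-0.0043,-0.0312,-0.0009],[0.0096,0.0,0.0002]]]
phi [ 0.016  0.029  0.028  0.018  0.006 -0.003 -0.007 -0.007 -0.006 -0.003
 -0.001] s 0.955 pred end a -0.017 w 0.088 th -0.014 maxw 0.24 later [-0.017 -0.004 -0.001 -0.001 -0.002 -0.001 -0.001 -0.   ]
```

```bash
sed -i "s#(x\[2\]-st\['b'\])/.0004#(x[2]-st['b'])/.0008#" ctl.py; python3 -m handwheel '[[[-0.0025,-0.0183,0.0001],[-0.0065,0,0.0002]],[[-0.004,-0.0296,0.0001],[-0.0104,0,0.0003]],[[-0.0055,-0.0402,0.0002],[-0.01,0,0.0004]]]' | head -1; python3 ctl.py snap; python3 -m handwheel '[[[-0.002,-0.0145,-0.0004],[0.0031,0,0.0001]],[[-0.0032,-0.0232,-0.0006],[0.0068,0,0.0002]],[[-0.0043,-0.0312,-0.0009],[0.0096,0,0.0002]]]' | head -1; python3 ctl.py plan 0 0.4 3,3
```

```text
time_s: 22.35
meas t 22.35 alpha -0.0592 phi 0.0278 sph [-0.2069  0.0212 -0.3169] 1569
time_s: 22.7
meas t 22.70 alpha -0.0359 phi -0.0036 sph [-0.2069  0.0141 -0.3174] 1591
fit now 22.75 a -0.0311 w 0.1456 b -0.00186 res [-0.0001  0.0009 -0.0019  0.0015 -0.0004]
[[[-0.0014,-0.0106,0.0001],[-0.0031,0.0,0.0001]],[[-0.0023,-0.0167,0.0001],[-0.005,0.0,0.0002]],[[-0.003,-0.0221,0.0001],[-0.0051,0.0,0.0002]]]
[[[-0.001,-0.0068,-0.0001],[0.0012,0.0,0.0001]],[[-0.0015,-0.0106,-0.0001],[0.0028,0.0,0.0001]],[[-0.0019,-0.0137,-0.0002],[0.0039,0.0,0.0001]]]
phi [ 0.007  0.013  0.013  0.009  0.005  0.001 -0.001 -0.001 -0.     0.001
  0.002] s 0.991 pred end a -0.009 w 0.043 th -0.010 maxw 0.15 later [-0.009 -0.003 -0.001 -0.001 -0.001 -0.001 -0.    -0.   ]
```

```bash
python3 -m handwheel '[[[-0.0014,-0.0106,0.0001],[-0.0031,0,0.0001]],[[-0.0023,-0.0167,0.0001],[-0.005,0,0.0002]],[[-0.003,-0.0221,0.0001],[-0.0051,0,0.0002]]]' | head -1; python3 ctl.py snap; python3 -m handwheel '[[[-0.001,-0.0068,-0.0001],[0.0012,0,0.0001]],[[-0.0015,-0.0106,-0.0001],[0.0028,0,0.0001]],[[-0.0019,-0.0137,-0.0002],[0.0039,0,0.0001]]]' | head -1; python3 ctl.py plan 0 0.4 3,3
```

```text
time_s: 23.05
meas t 23.05 alpha -0.0328 phi 0.0135 sph [-0.207   0.0131 -0.3175] 1582
time_s: 23.4
meas t 23.40 alpha -0.0219 phi 0.0006 sph [-0.2069  0.0098 -0.3176] 1586
fit now 23.45 a -0.0203 w 0.0484 b -0.00186 res [-0.0004  0.0015 -0.0018  0.0008 -0.0001]
[[[-0.0005,-0.0035,0.0],[-0.002,0.0,0.0001]],[[-0.0008,-0.0053,0.0],[-0.0034,0.0,0.0001]],[[-0.0009,-0.0066,0.0],[-0.0035,0.0,0.0001]]]
[[[-0.0002,-0.0012,-0.0],[0.0007,0.0,0.0]],[[-0.0003,-0.0016,-0.0],[0.0017,0.0,0.0]],[[-0.0003,-0.0018,-0.0],[0.0025,0.0,0.0]]]
phi [0.007 0.012 0.012 0.01  0.007 0.004 0.003 0.003 0.003 0.004 0.005] s 1.0 pred end a -0.006 w 0.030 th -0.010 maxw 0.05 later [-0.006 -0.001 -0.001 -0.001 -0.001 -0.    -0.    -0.   ]
```

```bash
python3 -m handwheel '[[[-0.0005,-0.0035,0],[-0.002,0,0.0001]],[[-0.0008,-0.0053,0],[-0.0034,0,0.0001]],[[-0.0009,-0.0066,0],[-0.0035,0,0.0001]]]' | head -1; python3 ctl.py snap; python3 -m handwheel '[[[-0.0002,-0.0012,0],[0.0007,0,0]],[[-0.0003,-0.0016,0],[0.0017,0,0]],[[-0.0003,-0.0018,0],[0.0025,0,0]]]' | head -1; python3 ctl.py plan 0 0.4 3,3
```

```text
time_s: 23.75
meas t 23.75 alpha -0.0216 phi 0.0122 sph [-0.207   0.0097 -0.3176] 1588
time_s: 24.1
meas t 24.10 alpha -0.0132 phi 0.0039 sph [-0.207   0.0071 -0.3175] 1589
fit now 24.15 a -0.0127 w 0.0090 b -0.00186 res [-0.0002  0.0009 -0.0011  0.0005 -0.0001]
[[[-0.0,-0.0,-0.0],[-0.001,0.0,0.0]],[[-0.0,-0.0,-0.0],[-0.0018,0.0,0.0]],[[-0.0,-0.0,-0.0],[-0.002,0.0,0.0]]]
[[[-0.0,-0.0,-0.0],[0.0004,0.0,0.0]],[[-0.0,-0.0,-0.0],[0.0009,0.0,0.0]],[[-0.0,-0.0,-0.0],[0.0014,0.0,0.0]]]
phi [0.007 0.01  0.01  0.009 0.008 0.006 0.005 0.005 0.005 0.005 0.005] s 1.0 pred end a -0.003 w 0.016 th -0.009 maxw 0.02 later [-0.003 -0.001 -0.    -0.    -0.    -0.    -0.    -0.   ]
```

```bash
python3 -m handwheel '[[[0,0,0],[-0.001,0,0]],[[0,0,0],[-0.0018,0,0]],[[0,0,0],[-0.002,0,0]]]' | head -1; python3 ctl.py snap; python3 -m handwheel '[[[0,0,0],[0.0004,0,0]],[[0,0,0],[0.0009,0,0]],[[0,0,0],[0.0014,0,0]]]' | head -1; python3 ctl.py plan 0 0.4 3,3; python3 -c "
from h import *
o=observe();print(o['position'],o['grip_width'],o['gripper_force'])"
```

```text
time_s: 24.45
meas t 24.45 alpha -0.0104 phi 0.0105 sph [-0.2068  0.0062 -0.3177] 1592
time_s: 24.8
meas t 24.80 alpha -0.0047 phi 0.0058 sph [-0.2068  0.0044 -0.3176] 1596
fit now 24.85 a -0.0039 w 0.0120 b -0.00183 res [-0.0001  0.0006 -0.0004 -0.0001  0.0001]
[[[-0.0,-0.0,-0.0],[0.0,0.0,0.0]],[[-0.0,-0.0,-0.0],[0.0001,0.0,0.0]],[[-0.0,-0.0,-0.0],[0.0001,0.0,0.0]]]
[[[-0.0,-0.0,-0.0],[-0.0,0.0,0.0]],[[-0.0,-0.0,-0.0],[0.0,0.0,0.0]],[[-0.0,-0.0,-0.0],[0.0,0.0,0.0]]]
phi [0.006 0.006 0.006 0.006 0.006 0.006 0.006 0.006 0.005 0.005 0.005] s 1.0 pred end a -0.001 w 0.002 th -0.006 maxw 0.01 later [-0.001 -0.    -0.    -0.    -0.    -0.    -0.    -0.   ]
[ 0.50428023 -0.26237134  0.24434403] 0.02006072064536342 118.99629235267639
```

```bash
python3 -m handwheel '[[[0,0,0],[0,0,0]],[[0,0,0],[0.0001,0,0]],[[0,0,0],[0.0001,0,0]]]' | head -1; python3 ctl.py snap; python3 -m handwheel '[[[0,0,0],[0,0,0]],[[0,0,0],[0,0,0]],[[0,0,0],[0,0,0]]]' | head -1; python3 ctl.py plan 0 0.4 4,4
```

```text
time_s: 25.15
meas t 25.15 alpha -0.0024 phi 0.0056 sph [-0.2067  0.0037 -0.3176] 1585
time_s: 25.5
meas t 25.50 alpha -0.0021 phi 0.0057 sph [-0.2069  0.0036 -0.3176] 1585
fit now 25.55 a -0.0021 w -0.0005 b -0.00186 res [ 0.      0.     -0.0001  0.     -0.    ]
[[[-0.0,-0.0,-0.0],[-0.0001,0.0,0.0]],[[-0.0,-0.0,-0.0],[-0.0002,0.0,0.0]],[[-0.0,-0.0,-0.0],[-0.0002,0.0,0.0]],[[-0.0,-0.0,-0.0],[-0.0002,0.0,0.0]]]
[[[-0.0,-0.0,-0.0],[0.0001,0.0,0.0]],[[-0.0,-0.0,-0.0],[0.0002,0.0,0.0]],[[-0.0,-0.0,-0.0],[0.0003,0.0,0.0]],[[-0.0,-0.0,-0.0],[0.0003,0.0,0.0]]]
phi [0.006 0.006 0.006 0.006 0.006 0.006 0.005 0.005 0.005 0.005 0.005 0.005
 0.005] s 1.0 pred end a -0.000 w 0.001 th -0.006 maxw 0.00 later [-0. -0. -0. -0. -0. -0. -0. -0.]
```

```bash
python3 - <<'E'
s=open('ctl.py').read()
s=s.replace("    a,w=fit(now)\n","""    a,w=fit(now)
    if tau<0 and 'ov' not in st: st['ov']=[now,a]
    def rf(t):
        if tau>0: return target+(a-target)*np.exp(-(t-now)/tau)
        x=np.clip((t-st['ov'][0])/-tau,0,1);return st['ov'][1]+(target-st['ov'][1])*x**3*(10-15*x+6*x*x)
""")
s=s.replace("ref=target+(a-target)*np.exp(-(t-now)/tau)","ref=rf(t);wr=(ref[-1]-ref[-3])/.01").replace("(Wv[-1]+(ref[-1]-target)/tau)","(Wv[-1]-wr)")
open('ctl.py','w').write(s)
E
python3 -m handwheel '[[[0,0,0],[-0.0001,0,0]],[[0,0,0],[-0.0002,0,0]],[[0,0,0],[-0.0002,0,0]],[[0,0,0],[-0.0002,0,0]]]' | head -1; python3 ctl.py snap; python3 -m handwheel '[[[0,0,0],[0.0001,0,0]],[[0,0,0],[0.0002,0,0]],[[0,0,0],[0.0003,0,0]],[[0,0,0],[0.0003,0,0]]]' | head -1; python3 ctl.py plan 0 0.4 3,2
```

```text
time_s: 25.95
meas t 25.95 alpha -0.0015 phi 0.0063 sph [-0.207   0.0035 -0.3177] 1577
time_s: 26.4
meas t 26.40 alpha -0.0016 phi 0.0053 sph [-0.2067  0.0035 -0.3178] 1589
fit now 26.45 a -0.0016 w -0.0019 b -0.00191 res [-0.      0.0002 -0.0001 -0.0002  0.0001]
[[[-0.0,-0.0,-0.0],[-0.0002,0.0,0.0]],[[-0.0,-0.0,-0.0],[-0.0003,0.0,0.0]],[[-0.0,-0.0,-0.0],[-0.0003,0.0,0.0]]]
[[[-0.0,-0.0,-0.0],[0.0,0.0,0.0]],[[-0.0,-0.0,-0.0],[0.0001,0.0,0.0]]]
phi [0.006 0.006 0.006 0.006 0.006 0.006 0.006 0.005 0.005 0.005] s 1.0 pred end a -0.001 w 0.002 th -0.007 maxw 0.00 later [-0.001 -0.    -0.    -0.    -0.    -0.    -0.    -0.   ]
```

```bash
python3 -m handwheel '[[[0,0,0],[-0.0002,0,0]],[[0,0,0],[-0.0003,0,0]],[[0,0,0],[-0.0003,0,0]]]' | head -1; python3 ctl.py snap; python3 -m handwheel '[[[0,0,0],[0,0,0]],[[0,0,0],[0.0001,0,0]]]' | head -1; python3 ctl.py plan 0.35 -2.5 3,3
```

```text
time_s: 26.75
meas t 26.75 alpha -0.0016 phi 0.0063 sph [-0.2069  0.0035 -0.3177] 1577
time_s: 27.0
meas t 27.00 alpha -0.0014 phi 0.0060 sph [-0.207   0.0034 -0.3177] 1581
fit now 27.05 a -0.0013 w 0.0008 b -0.00196 res [ 0.     -0.      0.0001 -0.0001  0.0001]
[[[-0.0,-0.0,-0.0],[-0.0019,0.0,0.0]],[[-0.0,-0.0,-0.0],[-0.0034,0.0,0.0]],[[-0.0,-0.0,-0.0],[-0.0037,0.0,0.0]]]
[[[-0.0,-0.0,-0.0],[0.0009,0.0,0.0]],[[-0.0,-0.0,-0.0],[0.0024,0.0,0.0]],[[-0.0,-0.0,-0.0],[0.0036,0.0,0.0]]]
phi [ 0.012  0.017  0.017  0.015  0.01   0.006  0.001 -0.005 -0.011 -0.018
 -0.024] s 1.0 pred end a 0.048 w 0.158 th 0.042 maxw 0.16 later [0.048 0.085 0.128 0.176 0.225 0.27  0.306 0.331]
```

```bash
python3 -m handwheel '[[[0,0,0],[-0.0019,0,0]],[[0,0,0],[-0.0034,0,0]],[[0,0,0],[-0.0037,0,0]]]' | head -1; python3 ctl.py snap; python3 -m handwheel '[[[0,0,0],[0.0009,0,0]],[[0,0,0],[0.0024,0,0]],[[0,0,0],[0.0036,0,0]]]' | head -1; python3 ctl.py plan 0.35 -2.5 2,2
```

```text
time_s: 27.35
meas t 27.35 alpha 0.0072 phi 0.0178 sph [-0.2071  0.0008 -0.3177] 1589
time_s: 27.7
meas t 27.70 alpha 0.0513 phi 0.0059 sph [-0.207  -0.0128 -0.3176] 1593
fit now 27.75 a 0.0597 w 0.1800 b -0.00185 res [ 0.0001 -0.0005 -0.0001  0.0009 -0.0003]
[[[-0.0,-0.0,-0.0],[0.0028,0.0,0.0]],[[-0.0,-0.0,-0.0],[0.0055,0.0,0.0]]]
[[[-0.0,-0.0,-0.0],[0.0021,0.0,0.0]],[[-0.0,-0.0,-0.0],[0.004,0.0,0.0]]]
phi [-0.002 -0.011 -0.017 -0.023 -0.03  -0.038 -0.045 -0.052 -0.057] s 1.0 pred end a 0.154 w 0.227 th 0.178 maxw 0.23 later [0.154 0.201 0.248 0.29  0.326 0.342 0.348 0.35 ]
```

```bash
python3 -m handwheel '[[[0,0,0],[0.0028,0,0]],[[0,0,0],[0.0055,0,0]]]' | head -1; python3 ctl.py snap; python3 -m handwheel '[[[0,0,0],[0.0021,0,0]],[[0,0,0],[0.004,0,0]]]' | head -1; python3 ctl.py plan 0.35 -2.5 2,2
```

```text
time_s: 27.95
meas t 27.95 alpha 0.1011 phi -0.0117 sph [-0.2071 -0.0281 -0.3166] 1595
time_s: 28.2
meas t 28.20 alpha 0.1576 phi -0.0240 sph [-0.207  -0.0454 -0.3148] 1593
fit now 28.25 a 0.1697 w 0.2416 b -0.00174 res [ 0.0001 -0.0004  0.0005 -0.     -0.0003  0.0001]
[[[-0.0,-0.0,-0.0],[0.0056,0.0,0.0]],[[-0.0,-0.0,-0.0],[0.008,0.0,0.0]]]
[[[-0.0,-0.0,-0.0],[0.0009,0.0,0.0]],[[-0.0,-0.0,-0.0],[0.0015,0.0,0.0]]]
phi [-0.041 -0.049 -0.051 -0.053 -0.056 -0.058 -0.06  -0.061 -0.063] s 1.0 pred end a 0.262 w 0.162 th 0.315 maxw 0.24 later [0.262 0.292 0.318 0.337 0.336 0.335 0.331 0.325]
```

```bash
python3 -m handwheel '[[[0,0,0],[0.0056,0,0]],[[0,0,0],[0.008,0,0]]]' | head -1; python3 ctl.py snap; python3 -m handwheel '[[[0,0,0],[0.0009,0,0]],[[0,0,0],[0.0015,0,0]]]' | head -1; python3 ctl.py plan 0.34 -2.5 2,2
```

```text
time_s: 28.45
meas t 28.45 alpha 0.2181 phi -0.0496 sph [-0.2069 -0.0638 -0.3117] 1588
time_s: 28.7
meas t 28.70 alpha 0.2678 phi -0.0535 sph [-0.2072 -0.0786 -0.308 ] 1570
fit now 28.75 a 0.2763 w 0.1736 b -0.00160 res [ 0.0002 -0.0006 -0.0004  0.0008  0.0004 -0.0004]
[[[-0.0,-0.0,-0.0],[0.0038,0.0,0.0]],[[-0.0,-0.0,-0.0],[0.0055,0.0,0.0]]]
[[[-0.0,-0.0,-0.0],[-0.0003,0.0,0.0]],[[-0.0,-0.0,-0.0],[-0.0008,0.0,0.0]]]
phi [-0.065 -0.071 -0.07  -0.068 -0.067 -0.066 -0.065 -0.065 -0.064] s 1.0 pred end a 0.327 w 0.053 th 0.395 maxw 0.17 later [0.327 0.334 0.335 0.336 0.336 0.335 0.335 0.334]
```

```bash
python3 -m handwheel '[[[0,0,0],[0.0038,0,0]],[[0,0,0],[0.0055,0,0]]]' | head -1; python3 ctl.py snap; python3 -m handwheel '[[[0,0,0],[-0.0003,0,0]],[[0,0,0],[-0.0008,0,0]]]' | head -1; python3 ctl.py plan 0.35 -2.2 3
```

```text
time_s: 28.95
meas t 28.95 alpha 0.3143 phi -0.0713 sph [-0.2071 -0.0924 -0.3044] 1572
time_s: 29.2
meas t 29.20 alpha 0.3481 phi -0.0680 sph [-0.2072 -0.1022 -0.3013] 1572
fit now 29.25 a 0.3304 w -0.0024 b -0.00086 res [ 0.002  -0.0024 -0.0026 -0.0022  0.0004 -0.0005 -0.0177]
[[[-0.0,-0.0,-0.0],[-0.0011,0.0,0.0]],[[-0.0,-0.0,-0.0],[-0.0017,0.0,0.0]],[[-0.0,-0.0,-0.0],[-0.0021,0.0,0.0]]]
phi [-0.065 -0.063 -0.061 -0.062 -0.062 -0.063 -0.063 -0.064] s 1.0 pred end a 0.332 w 0.019 th 0.393 maxw 0.02 later [0.332 0.337 0.337 0.336 0.336 0.334 0.331 0.326]
```

```bash
python3 -m handwheel '[[[0,0,0],[0,0,0]],[[0,0,0],[-0.0003,0,0]],[[0,0,0],[-0.0008,0,0]]]' | head -1; python3 ctl.py snap; python3 -m handwheel '[[[0,0,0],[-0.001,0,0]],[[0,0,0],[-0.003,0,0]],[[0,0,0],[-0.005,0,0]]]' | head -1; python3 ctl.py snap;  python3 -m handwheel '[[[0,0,0],[-0.002,0,0]],[[0,0,0],[-0.004,0,0]],[[0,0,0],[-0.006,0,0]],[[0,0,0],[-0.008,0,0]],[[0,0,0],[-0.01,0,0]],[[0,0,0],[-0.012,0,0]],[[0,0,0],[-0.014,0,0]],[[0,0,0],[-0.0155,0,0]],[[0,0,0],[-0.0159,0,0]]]' | head -1; python3 ctl.py snap; python3 - <<'E'
from ctl import *
o=observe();R=o['tool_rot'];print(o['position'],np.degrees(np.arctan2(-R[1,0],-R[0,0])),R.round(4),o['ft_force'])
# lamp board pose in image vs mat
im,d=get_image('top');W=cloud('top',im,d);p=o['position']
b=(abs(W[...,2]-(p[2]-.0826))<.02)&(abs(W[...,0]-.53)<.3)&(abs(W[...,1]+.265)<.12)&(d>0)
b=cv2.morphologyEx(b.astype(np.uint8),cv2.MORPH_OPEN,np.ones((5,5)))>0
Q=W[b];r=cv2.minAreaRect((Q[:,:2]*1000).astype(np.float32));print(b.sum(),r,np.median(Q[:,2]))
cv2.imwrite('pics/over.png',cv2.resize(im[:,:,::-1],(768,576)))
E
```

```text
time_s: 29.55
meas t 29.55 alpha 0.3484 phi -0.0656 sph [-0.2074 -0.1023 -0.3011] 1561
time_s: 29.9
meas t 29.90 alpha 0.3691 phi -0.0495 sph [-0.2072 -0.1083 -0.2992] 1557
time_s: 30.85
meas t 30.85 alpha 0.4212 phi 0.0002 sph [-0.2076 -0.1231 -0.2934] 1547
[ 0.50426284 -0.26246667  0.24434285] -6.752261188526711 [[-9.931e-01  1.176e-01  1.000e-04]
 [ 1.176e-01  9.931e-01  1.000e-04]
 [-1.000e-04  1.000e-04 -1.000e+00]] [-0.42738887 -0.35987093 -8.13048499]
1143 ((597.9114990234375, -271.92266845703125), (130.9634246826172, 256.5689697265625), 83.52330780029297) 0.1617486207778254
```

View pics/over.png

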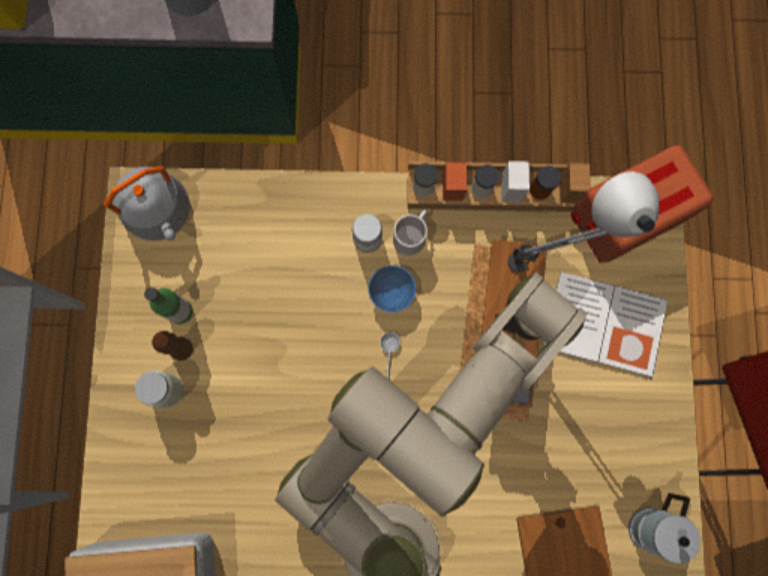

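```bash
python3 - <<'E'
from ctl import *
im,d=get_image('scene');W=cloud('scene',im,d);m=(d>0)&(W[...,0]>.6)&(W[...,0]<.95)&(W[...,1]<-.32)&(W[...,1]>-.75)
P=W[m];low=P[P[:,2]<.42];print('toaster zmax',np.percentile(low[:,2],[90,98,99.8]))
E
python3 -m handwheel '[[[0,0,0.004],[0,0,0]],[[0,0,0.014],[0,0,0]],[[0,0,0.03],[0,0,0]],[[0,0,0.05],[0,0,0]],[[0,0,0.072],[0,0,0]],[[0,0,0.096],[0,0,0]],[[0,0,0.12],[0,0,0]],[[0,0,0.142],[0,0,0]],[[0,0,0.16],[0,0,0]],[[0,0,0.172],[0,0,0]]]' | head -4; python3 ctl.py snap
```

```text
toaster zmax [0.18317597 0.18626387 0.4022027 ]
time_s: 32.0
position: [0.5042, -0.2623, 0.1573]
tool_rot: [[-0.993, 0.117, -0.001], [0.117, 0.993, 0.001], [0.001, 0.0, -1.0]]
ft_force: [-0.7, -0.3, -8.3]
meas t 32.00 alpha 0.4204 phi 0.0004 sph [-0.2077 -0.1229 -0.2931] 1352
```

```bash
python3 -m handwheel '[[[0,0,0.01],[0,0,0]],[[0,0,0.024],[0,0,0]],[[0,0,0.042],[0,0,0]],[[0,0,0.06],[0,0,0]],[[0,0,0.076],[0,0,0]],[[0,0,0.088],[0,0,0]],[[0,0,0.097],[0,0,0]],[[0,0,0.103],[0,0,0]],[[0,0,0.107],[0,0,0]],[[0,0,0.11],[0,0,0]]]' | head -4; python3 -m handwheel '[[[0,0,0.0015],[0,0,0]],[[0,0,0.003],[0,0,0]],[[0,0,0.0045],[0,0,0]],[[0,0,0.006],[0,0,0]],[[0,0,0.007],[0,0,0]],[[0,0,0.0075],[0,0,0]],[[0,0,0.0075],[0,0,0]]]' | head -4;  python3 ctl.py snap
```

```text
time_s: 33.05
position: [0.5044, -0.2625, 0.1034]
tool_rot: [[-0.993, 0.117, 0.0], [0.117, 0.993, -0.0], [-0.0, -0.0, -1.0]]
ft_force: [-0.1, 0.1, -8.2]
time_s: 33.75
position: [0.5043, -0.2624, 0.0996]
tool_rot: [[-0.993, 0.118, 0.0], [0.118, 0.993, -0.0], [-0.0, -0.0, -1.0]]
ft_force: [-0.7, -1.0, -8.5]
meas t 33.75 alpha 0.4193 phi -0.0000 sph [-0.2072 -0.1226 -0.2934] 1248
```

```bash
python3 -m handwheel '[[[0,0,0.001],[0,0,0]],[[0,0,0.002],[0,0,0]],[[0,0,0.003],[0,0,0]],[[0,0,0.003],[0,0,0]]]' | head -4; python3 - <<'E'
from h import *
print(observe()['wrist_torque'])
E
```

```text
time_s: 34.2
position: [0.5043, -0.2625, 0.0987]
tool_rot: [[-0.993, 0.117, 0.0], [0.117, 0.993, -0.0], [-0.0, -0.0, -1.0]]
ft_force: [-2.0, 1.0, -0.5]
[ 0.46955964  0.41112697 -0.0232657 ]
```

```bash
python3 -m handwheel '[[[0,0,0],[0,0,0]],[[0,0,0],[0,0,0]],[[0,0,0],[0,0,0]]]' - 20 | tail -3; python3 -m handwheel '[[[0,0,0],[0,0,0]],[[0,0,0],[0,0,0]],[[0,0,0],[0,0,0]],[[0,0,0],[0,0,0]],[[0,0,0],[0,0,0]],[[0,0,0],[0,0,0]]]' 0.7 | tail -3; python3 ctl.py snap; python3 -m handwheel '[[[0,0,-0.005],[0,0,0]],[[0,0,-0.02],[0,0,0]],[[0,0,-0.045],[0,0,0]],[[0,0,-0.08],[0,0,0]],[[0,0,-0.12],[0,0,0]],[[0,0,-0.16],[0,0,0]],[[0,0,-0.2],[0,0,0]],[[0,0,-0.24],[0,0,0]],[[0,0,-0.27],[0,0,0]],[[0,0,-0.28],[0,0,0]]]' | head -4
```

```text
ft_force: [-4.1, 1.4, 3.6]
grip_width: 0.0201
gripper_force: 120.7
ft_force: [-0.2, -1.0, -0.1]
grip_width: 0.0597
gripper_force: 0.0
meas t 35.10 alpha 0.4203 phi -0.0001 sph [-0.2071 -0.1229 -0.294 ] 1245
time_s: 36.15
position: [0.5047, -0.2627, 0.2408]
tool_rot: [[-0.993, 0.117, 0.003], [0.117, 0.993, -0.003], [-0.004, -0.002, -1.0]]
ft_force: [0.5, 0.4, 0.2]
```

```bash
python3 -m handwheel '[[[0.01,0,-0.01],[0,0,0]],[[0.04,0.01,-0.02],[0,0,0]],[[0.09,0.03,-0.03],[0,0,0]],[[0.15,0.06,-0.04],[0,0,0]],[[0.21,0.1,-0.04],[0,0,0]],[[0.27,0.15,-0.04],[0,0,0]],[[0.31,0.2,-0.04],[0,0,0]],[[0.33,0.24,-0.04],[0,0,0]],[[0.34,0.26,-0.04],[0,0,0]],[[0.34,0.26,-0.04],[0,0,0]]]' | head -2; python3 - <<'E'
from h import *
im,d=get_image('top');W=cloud('top',im,d);Z=W[...,2]
b=(Z>.0105)&(Z<.024)&(abs(W[...,0]-.53)<.25)&(abs(W[...,1]+.265)<.1)&(d>0)
b=cv2.morphologyEx(b.astype(np.uint8),cv2.MORPH_OPEN,np.ones((3,3)))>0
Q=W[b];r=cv2.minAreaRect((Q[:,:2]*1000).astype(np.float32));print(r)
m=(Z>.105)&(Z<.14)&(abs(W[...,0]-.495)<.08)&(abs(W[...,1]+.262)<.04);Q=W[m];print(cv2.minAreaRect((Q[:,:2]*1000).astype(np.float32)),Q.mean(0))
im2,_=get_image('scene')
cv2.imwrite('pics/end.png',np.hstack([cv2.resize(im[:,:,::-1],(400,300)),cv2.resize(im2[:,:,::-1],(400,300))]))
E
```

```text
time_s: 37.15
position: [0.3503, -0.1126, 0.2581]
((575.5396118164062, -268.9610595703125), (128.63436889648438, 298.293212890625), 83.96849060058594)
((495.70001220703125, -260.3177490234375), (23.924367904663086, 113.23896026611328), 82.94107818603516) [ 0.49523344 -0.25915304  0.12775277]
```

View pics/end.png

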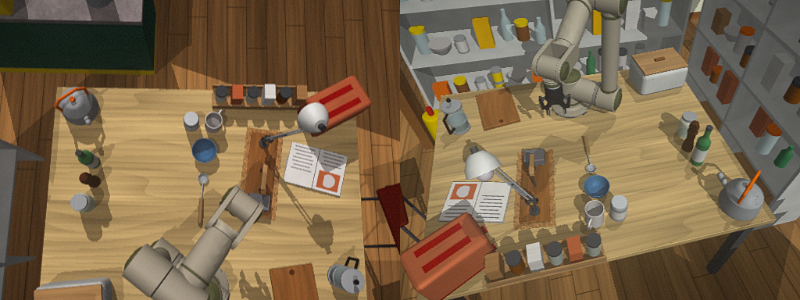

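The lamp stands on the mat with its handle at (0.4957, -0.2603) and yaw −7.1°, against a mat origin of (0.4953, -0.2615) and yaw −6.8°. The shade leans over the cookbook and the bystanders look undisturbed.

```bash
python3 -c "
from rig import *
print(close_job())"
```

```text
the job is handed in; nothing more can be done
None
```

The lamp is on the cork mat, about 1 mm from its place and within half a degree of square, with its arm let gently onto the other stop, the shade leaning over the cookbook, and the job handed in. Early in the carry an error in my motion planning let the arm lean to about 0.18 rad (10°) before I stopped and brought it upright again, and it wavered by up to about 0.07 rad for the rest of the crossing.

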